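# Pour soap chunks through the funnel into the jar

### The job

Draw the scoop of soap chunks out from under the low rack and lift it clear with all six chunks still in it, then tip them through the funnel into the glass jar, freeing any that hang in the funnel, until all six lie in the jar. Do not spill a chunk on the bench or touch one with the fingers, leave the jar standing about where it is and leave the closed jar and the other soaps alone. Finally set the scoop down flat on the bench, open side up, and let go.

Things in the scene. Friction and masses are not known exactly. Their poses are not given: they have to be found in the camera images.
- scoop: aluminium bench scoop, level dark wooden handle, about 0.16 kg, flat on the bench under the rack, holding the chunks. Origin: underside of the bowl's middle; x out of the open nose, z up. Bowl 70 mm wide, 3 mm sheet, sides 45 mm high (32 at the nose), back wall 55 mm high at x = -52 mm; floor flat to x = 25 mm, then ramps up 15 deg to the nose. Handle 14 mm wide, 20 mm tall, to x = -147 mm.
- scoop_grip (a point): point on the axis of the scoop's handle, 25 mm from its free end (x = -122 mm, z = 42 mm in the scoop's frame); axes as the scoop's
- scoop_nose (a point): middle of the scoop's pouring edge, on the upper face of the floor at the open nose (x = +56 mm, z = about 10 mm in the scoop's frame); axes as the scoop's
- rack: low wooden drying rack fixed to the bench: board 180 mm deep (x), 240 mm wide (y), underside 112 mm and top 126 mm above the bench, on four 20 mm square corner posts, open between. Origin: on the bench under its middle; the scoop comes out towards -x. Scoop bowl and handle root are under the board; only the last 60 mm or so of the handle stick out.
- rack_edge (a point): middle of the lower edge of the rack's board on the side where the scoop's handle sticks out (112 mm above the bench); axes as the rack's
- jar: clear glass jar with a wide steel funnel screwed on its neck (one piece, loose on the bench, 0.6 kg). Origin: centre of its underside; z up. Jar body 82 mm across, inner floor at 6 mm, narrowing from 90 mm up to a neck 62 mm across. Funnel stem 46 mm inside, its lower end at 98 mm; above 120 mm a cone of 50 deg widens to a mouth 152 mm across, 180 mm above the underside.
- funnel_mouth (a point): centre of the funnel's mouth, at the height of its upper rim (180 mm above the jar's underside)
- stem_end (a point): centre of the lower end of the funnel's stem, inside the jar (98 mm above its underside); a chunk through the funnel lies wholly below it
- closed_jar: bystander: full, closed glass jar, 68 mm across, 130 mm high, origin under its centre
- soap_bar: bystander: loose soap bar 85 x 55 x 30 mm lying on the bench, origin under its centre
- round_soap: bystander: round soap, 64 mm across, 26 mm high, lying loose on the rack's board, origin under its centre
- chunk0: one of the six soap chunks, origin at its centre: pale rounded blocks of about 20 x 19 x 16 mm, 10 g each; they start in the scoop's bowl
- chunk1: one of the six soap chunks, origin at its centre: pale rounded blocks of about 20 x 19 x 16 mm, 10 g each; they start in the scoop's bowl
- chunk2: one of the six soap chunks, origin at its centre: pale rounded blocks of about 20 x 19 x 16 mm, 10 g each; they start in the scoop's bowl
- chunk3: one of the six soap chunks, origin at its centre: pale rounded blocks of about 20 x 19 x 16 mm, 10 g each; they start in the scoop's bowl
- chunk4: one of the six soap chunks, origin at its centre: pale rounded blocks of about 20 x 19 x 16 mm, 10 g each; they start in the scoop's bowl
- chunk5: one of the six soap chunks, origin at its centre: pale rounded blocks of about 20 x 19 x 16 mm, 10 g each; they start in the scoop's bowl

How it is judged:
By the outcome, as a careful person would: the job done as asked, in the order asked, and still so for the second after the job is handed in, with the robot touching nothing.
It also fails if it takes over 72 s, if anything falls off the work surface, if the arm or the gripper's body presses on something with over 40 N, if the wrist force passes 120 N, or if a joint passes its speed limit or range.

### The arm

A 6-joint arm with a two-finger parallel gripper is mounted at the origin on the work surface. World frame = base frame: x ahead of the robot, y to its left, z up, the work surface at z = 0. Lengths are in m, angles in rad, forces in N, time in s.
With the tool pointing down it reaches from about 0.35 to 1 m from the base axis. Payload 7.1 kg.
Tool frame: the origin (TCP) lies at the centre of the arm's flange, where the gripper is bolted on; the fingertips stand 173 mm ahead of it and the grasp point (between the pads) lies 155 mm ahead of it; x points along the fingers, z is the direction in which the jaws open and shut, and the axes are right-handed (so a half turn about x gives the same grasp; the last joint's range is limited). The gripper opens to 85 mm and grips with 20 to 120 N. Pads are 22 mm wide; open, the fingers measure 114 mm over their backs; the gripper's body (76 mm by 85 mm) begins 54 mm behind the grasp point. The pads swing forward as they close: fully open they stand 13 mm farther back than shut.
Start: joints at [-1.273, 0.423, 1.63, -0, 1.089, -0.019], TCP at [0.195, -0.594, 0.405] pointing down, gripper open.
Joint ranges: [-3, 3], [-0.9, 2.11], [0.09, 2.58], [-1.31, 4.45], [0.11, 2.69], [-2.54, 2.54]. Speed limits (rad/s): [2.39, 2.39, 3.01, 3.14, 3.14, 3.14].

### API

Orientations are given as a unit quaternion [x, y, z, w].
In Python, from rig import r gives the robot as it stands.
- The arm moves only by the tool step_arm, never from a script. Its argument "steps" is a list of rows, each an object of numbers: "fingers": the finger opening in mm, from 0 to 85.4; "dx", "dy", "dz": the shift along the world's x, y, z in mm; "wx", "wy", "wz": the turn, a rotation vector about the world's x, y, z in degrees. A call has 1 to 20 rows; each row is the pose to reach, as a shift and turn from the pose measured when the call began; what a row does not reach only later rows make up. A row lasts 1/12 s, in which the tool goes at most 41.7 mm and 7.16 degrees, less where a joint would pass 70% of its speed; a pose out of reach is approached as far as the arm can. A call with a gripper value outside its range is refused whole. The fingers move at their own pace and stop on an object; "grip_force" is the grip in N (left out, the last holds). Time passes only in rows, so rows that repeat a pose let the fingers close. It gives the time, the measured TCP pose, the force and the opening at its end, in the units of the state.
- r.read_state(): the state, without advancing time (a new reading comes with each control period).
- r.capture(name): name is "side" or "top"; returns a dict with "img" (480x640x3 uint8, red, green, blue), "mtx" (3x3 intrinsics, pixels), "extrinsics" (4x4, takes a point from camera to world coordinates). Camera axes: x right, y up, looking along -z (the intrinsics and any distortion apply to the point x, -y, -z); pixel columns grow to the right and rows downward; lengths in m; the calibration is good to about 2 mm. A picture is of the moment at which its call begins. There is no depth.
- r.job_done(): hands the job in, once; it reports no verdict.
The state is a dict: "time": time; "q": joint angles; "dq": joint speeds; "effort": joint torques, N m; "tcp_pos": TCP position; "tcp_rot": TCP orientation; "ft_force": force on the tool from outside, world axes, zero at the start; "wrist_torque": the same for the moment, N m; "gripper_width": finger opening in m.
Only numpy, scipy, OpenCV 4.12 (cv2) and the standard library are available. Lean on these libraries where they do the work, as an engineer would, in place of code of your own. Each camera call takes 0.05 s, during which the arm holds its last target. There are 200 camera calls.

## Working session

There is one attempt and no reset: what is moved stays moved. The work goes in short steps, Python scripts to look and compute and a tool call to move; the robot and the scene stay as the last step left them, time stands still between calls to the robot, and variables do not carry over. Pictures are saved under pics/ and viewed, and the job is handed in when it is done.

Besides the shell and the picture viewer there is one more tool, called after "Request:" in YAML: its name, and indented under it one key for each argument. step_arm: Moves the arm, as the interface text tells. Its arguments: {"type":"object","properties":{"steps":{"type":"array","items":{"type":"object","properties":{"fingers":{"type":"number"},"dx":{"type":"number"},"dy":{"type":"number"},"dz":{"type":"number"},"wx":{"type":"number"},"wy":{"type":"number"},"wz":{"type":"number"}}}},"grip_force":{"type":"number"}},"required":["steps"]}

```bash
ls; mkdir -p pics; python3 - <<'E'
from rig import r
import cv2
s=r.read_state();print(s)
for n in("side","top"):
    c=r.capture(n);cv2.imwrite(f"pics/{n}0.png",c["img"][:,:,::-1]);print(n,c["mtx"],c["extrinsics"],c.keys())
E
```

```text
pics
{'time': 0.0, 'q': array([-1.27298337e+00,  4.23844429e-01,  1.63074720e+00, -1.41052679e-05,
        1.08856578e+00, -1.90193133e-02]), 'dq': array([-0.00133787,  0.00051483,  0.00059422,  0.00039855, -0.00095064,
        0.00126144]), 'effort': array([-1.55192749e-03, -5.57388175e+01, -2.81741703e+01, -1.26985383e-04,
        7.32877990e-03, -2.16912201e-05]), 'tcp_pos': array([ 0.19464747, -0.59360221,  0.40392076]), 'tcp_rot': array([ 0.41518952,  0.57306197, -0.41453049,  0.57217315]), 'ft_force': array([0.09112287, 0.43261751, 0.00247352]), 'wrist_torque': array([-0.00403765, -0.03151309, -0.06480625]), 'gripper_width': 0.08533230592883337}
side [[523.43803197   0.         320.02761742]
 [  0.         523.43803197 237.64558706]
 [  0.           0.           1.        ]] [[ 0.29392032 -0.73184397  0.61482945  1.29332703]
 [ 0.95577361  0.21804813 -0.19736217 -0.13661447]
 [ 0.0103759   0.64564651  0.76356592  1.01026378]
 [ 0.          0.          0.          1.        ]] dict_keys(['img', 'mtx', 'extrinsics'])
top [[473.20698008   0.         320.96182971]
 [  0.         473.20698008 240.25832284]
 [  0.           0.           1.        ]] [[ 6.66595920e-04  9.90011106e-01 -1.40987819e-01  4.21971027e-01]
 [-9.99964654e-01  1.84158014e-03  8.20363373e-03  8.03754927e-02]
 [ 8.38132887e-03  1.40977368e-01  9.89977341e-01  1.26596782e+00]
 [ 0.00000000e+00  0.00000000e+00  0.00000000e+00  1.00000000e+00]] dict_keys(['img', 'mtx', 'extrinsics'])
```

View pics/side0.png

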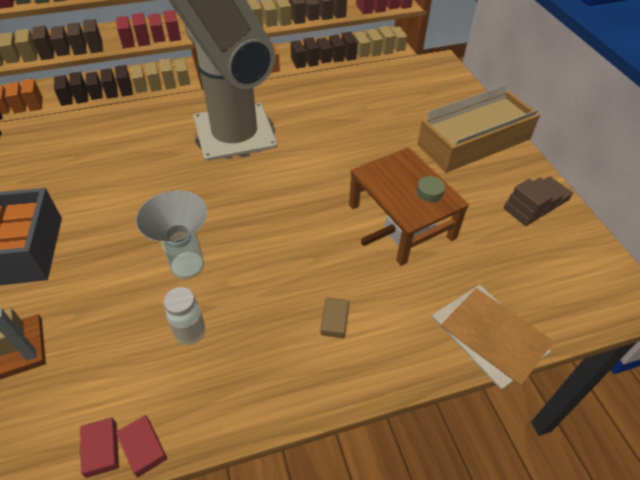

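View pics/top0.png

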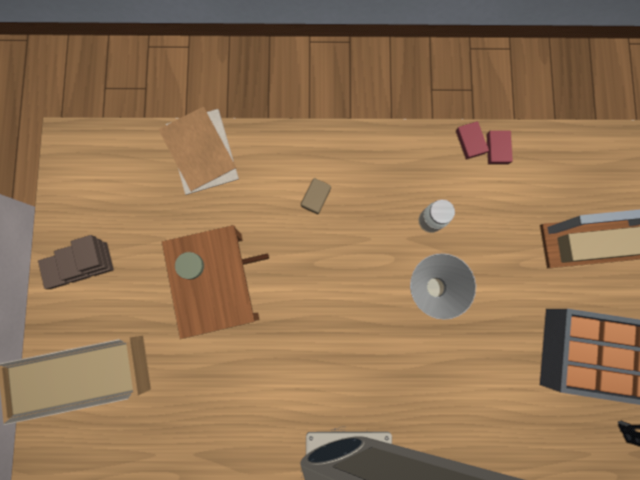

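```bash
cat > h.py <<'E'
from rig import r
import numpy as np, cv2
from scipy.spatial.transform import Rotation as R
def cap(n,tag=None,box=None,k=1):
    c=r.capture(n)
    if tag:
        im=c["img"][:,:,::-1]
        if box: im=im[box[1]:box[3],box[0]:box[2]]
        cv2.imwrite(f"pics/{tag}.png",cv2.resize(im,None,fx=k,fy=k,interpolation=cv2.INTER_CUBIC))
    return c
def ray(c,u,v):
    K=c["mtx"];E=c["extrinsics"]
    d=E[:3,:3]@np.array([(u-K[0,2])/K[0,0],-(v-K[1,2])/K[1,1],-1]);return E[:3,3],d/np.linalg.norm(d)
def onz(c,u,v,z):
    o,d=ray(c,u,v);return o+d*(z-o[2])/d[2]
def tri(c1,p1,c2,p2):
    o1,d1=ray(c1,*p1);o2,d2=ray(c2,*p2)
    t=np.linalg.lstsq(np.c_[d1,-d2],o2-o1,rcond=None)[0]
    a=o1+d1*t[0];b=o2+d2*t[1];return (a+b)/2,np.linalg.norm(a-b)
def proj(c,P):
    E=c["extrinsics"];p=E[:3,:3].T@(np.asarray(P)-E[:3,3]);K=c["mtx"]
    return np.array([K[0,0]*p[0]/-p[2]+K[0,2],K[1,1]*-p[1]/-p[2]+K[1,2]])
E
python3 - <<'E'
from h import *
cap("side","s1",(330,140,490,270),5)
cap("top","t1",(150,215,290,345),5.5)
cap("side","s2",(120,180,230,350),4);cap("top","t2",(390,180,500,330),4)
E
```

```text
(no output)
```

View pics/s1.png

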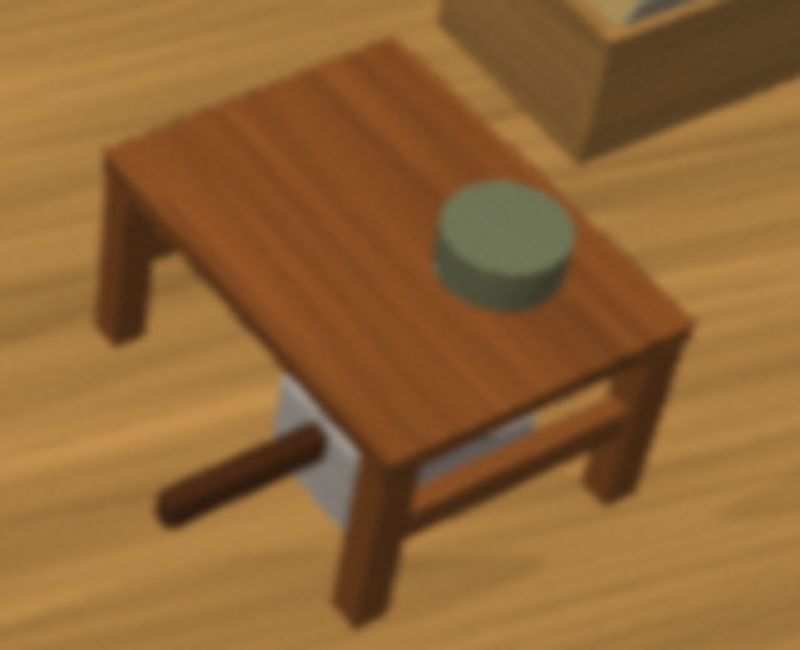

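View pics/t1.png

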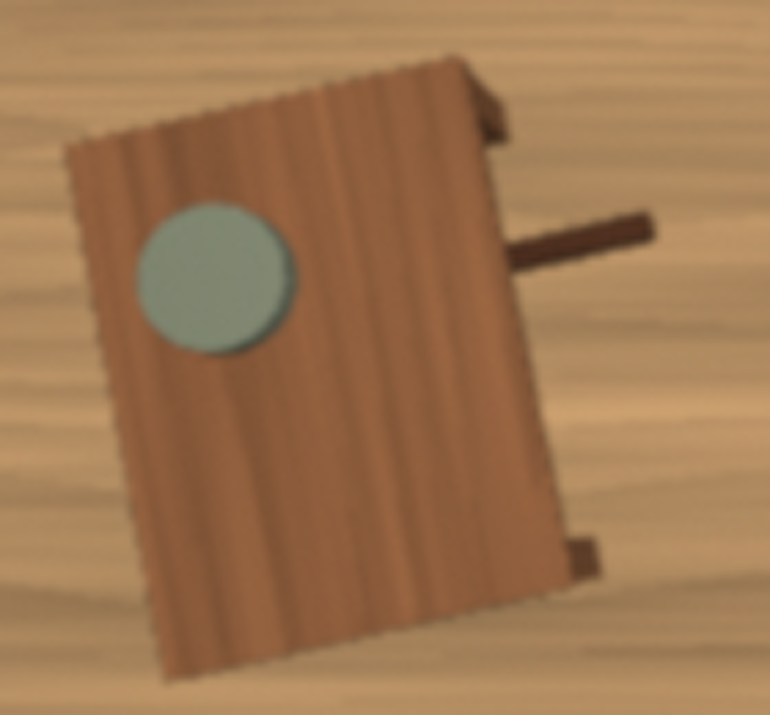

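View pics/s2.png

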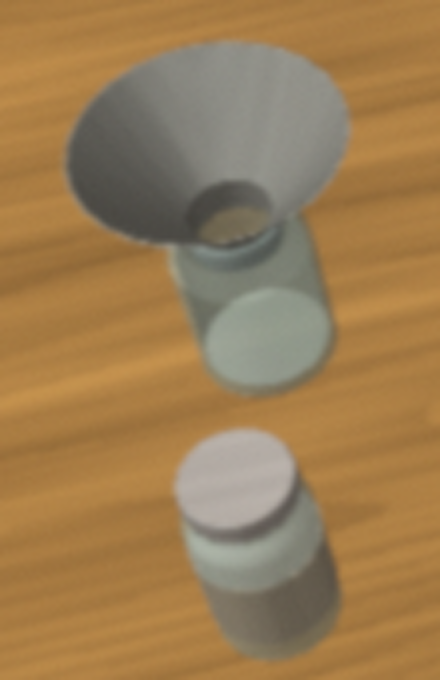

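View pics/t2.png

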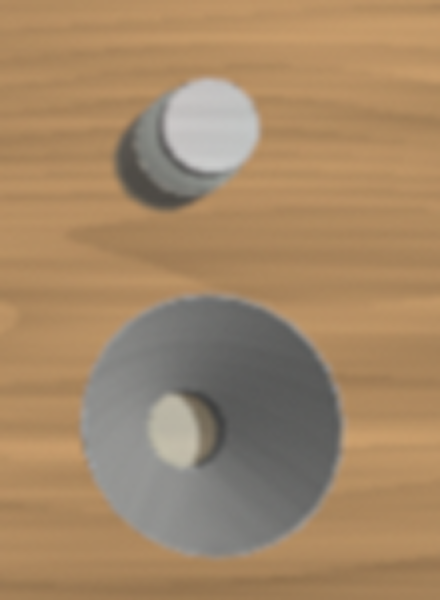

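```bash
python3 - <<'E'
from h import *
s=r.capture("side");t=r.capture("top")
S=lambda x,y:(330+x/5-.4,140+y/5-.4)
T=lambda x,y:(150+x/5.5-.4,215+y/5.5-.4)
S2=lambda x,y:(120+x/4-.4,180+y/4-.4)
T2=lambda x,y:(390+x/4-.4,180+y/4-.4)
print("handle end",tri(s,S(168,508),t,T(652,227)))
a=onz(t,*T(652,227),.042);b=onz(t,*T(512,259),.042);print("handle top ray",a,b,np.degrees(np.arctan2(*(b-a)[1::-1])))
a=onz(s,*S(168,508),.042);b=onz(s,*S(310,440),.042);print("handle side ray",a,b,np.degrees(np.arctan2(*(b-a)[1::-1])))
A=tri(s,S(395,467),t,T(462,57))[0];B=tri(s,S(107,153),t,T(575,582))[0];C=tri(s,S(692,322),t,T(67,146))[0];D=tri(s,S(392,38),t,T(166,682))[0]
print("board",A,B,C,D); 
for p,q in((A,C),(B,D)): print(np.degrees(np.arctan2(*(q-p)[1::-1])),np.linalg.norm(q-p))
# funnel rim: colour-free ellipse from extreme points -> centre by rays on z=.18
def rim(c,pts): 
    P=np.array([onz(c,*p,.18)[:2] for p in pts]); x=np.linalg.lstsq(np.c_[2*P,np.ones(len(P))],(P**2).sum(1),rcond=None)[0]; return x[:2],np.sqrt(x[2]+x[:2]@x[:2])
print("rim top",rim(t,[T2(82,426),T2(342,426),T2(212,295),T2(214,557),T2(120,333),T2(304,333),T2(305,518)]))
print("rim side",rim(s,[S2(67,160),S2(350,125),S2(210,42),S2(147,243),S2(90,105),S2(320,78),S2(85,208)]))
print("rim tri",tri(s,S2(208,144),t,T2(212,426)))
print("jarbase side",rim(s,[]) if 0 else onz(s,*S2(268,345),.003))
print("closed",tri(s,S2(237,480),t,T2(212,125)))
E
```

```text
handle end (array([0.55520717, 0.20837817, 0.04368125]), np.float64(0.0023250711796023527))
handle top ray [0.55505095 0.2074304  0.042     ] [0.53978339 0.27310985 0.042     ] 103.08631913286706
handle side ray [0.55413189 0.2101407  0.042     ] [0.53307621 0.2924461  0.042     ] 104.34986388644973
board [0.62251569 0.28581074 0.12313674] [0.39199464 0.23017412 0.1246331 ] [0.58126024 0.45660534 0.12548832] [0.34914101 0.40396566 0.12286283]
103.57967820288606 0.17572233037509657
103.85170466129564 0.17900577648068006
rim top (array([ 0.4721798 , -0.20791592]), np.float64(0.07453065907810144))
rim side (array([ 0.4719131 , -0.20867223]), np.float64(0.07391338693294355))
rim tri (array([ 0.47114001, -0.20890164,  0.17625035]), np.float64(0.0009169677072232384))
jarbase side [ 0.47554771 -0.20957452  0.003     ]
closed (array([ 0.65752636, -0.22725538,  0.12838734]), np.float64(0.0008375221257184278))
```

```bash
cat >> h.py <<'E'
HD=103.6
def rot(tilt,head=HD):
    # tool x: pitched `tilt` deg from straight down towards head; jaw axis n horizontal
    a=np.radians(head);n=np.array([np.sin(a),-np.cos(a),0]);b=np.radians(tilt)
    x=np.array([np.cos(a)*np.sin(b),np.sin(a)*np.sin(b),-np.cos(b)])
    return R.from_matrix(np.c_[x,np.cross(n,x),n])
def delta(grasp,tilt,head=HD,back=0):
    """move from present pose so grasp point is at `grasp` (m) less `back` along tool"""
    s=r.read_state();Q=rot(tilt,head);p=np.array(grasp)-(.155+back)*Q.apply([1,0,0])
    w=(Q*R.from_quat(s["tcp_rot"]).inv()).as_rotvec(degrees=True)
    return np.round((p-s["tcp_pos"])*1000,1),np.round(w,1)
def now():
    s=r.read_state();Q=R.from_quat(s["tcp_rot"]);x=Q.apply([1,0,0])
    print("t %.2f"%s["time"],"grasp",np.round(s["tcp_pos"]+.155*x,4),"x",np.round(x,3),"z",np.round(Q.apply([0,0,1]),3),"q",np.round(s["q"],2),"F",np.round(s["ft_force"],1),"T",np.round(s["wrist_torque"],2),"w",round(s["gripper_width"]*1000,1))
E
python3 -c "
from h import *
now();print(delta((.549,.2325,.042),45,back=.1));print(delta((.549,.2325,.042),45))"
```

```text
t 0.40 grasp [ 0.1947 -0.5938  0.2496] x [-0.  0. -1.] z [ 0.312 -0.95  -0.   ] q [-1.27  0.42  1.63 -0.    1.09 -0.02] F [-0.4  0.6 -0.6] T [-0.03  0.04 -0.02] w 85.5
(array([ 396.7,  651.1, -182.3]), array([ 43. , -24. ,  80.7]))
(array([ 380.1,  719.8, -253. ]), array([ 43. , -24. ,  80.7]))
```

Request:
step_arm:
  steps:
    - {"dx": 20, "dy": 30, "dz": 20, "fingers": 40}
    - {"dx": 40, "dy": 65, "dz": 40, "fingers": 40}
    - {"dx": 62, "dy": 100, "dz": 40, "wx": 3, "wy": -2, "wz": 6, "fingers": 40}
    - {"dx": 83, "dy": 135, "dz": 40, "wx": 6, "wy": -3.5, "wz": 11.5, "fingers": 40}
    - {"dx": 104, "dy": 170, "dz": 40, "wx": 9, "wy": -5, "wz": 17, "fingers": 40}
    - {"dx": 125, "dy": 205, "dz": 40, "wx": 12, "wy": -7, "wz": 23, "fingers": 40}
    - {"dx": 146, "dy": 240, "dz": 40, "wx": 15, "wy": -8.5, "wz": 28, "fingers": 40}
    - {"dx": 167, "dy": 275, "dz": 40, "wx": 18, "wy": -10, "wz": 34, "fingers": 40}
    - {"dx": 188, "dy": 310, "dz": 40, "wx": 21, "wy": -12, "wz": 40, "fingers": 40}
    - {"dx": 209, "dy": 345, "dz": 40, "wx": 24, "wy": -13.5, "wz": 45, "fingers": 40}
    - {"dx": 230, "dy": 380, "dz": 40, "wx": 27, "wy": -15, "wz": 51, "fingers": 40}
    - {"dx": 251, "dy": 415, "dz": 40, "wx": 30, "wy": -17, "wz": 57, "fingers": 40}
    - {"dx": 272, "dy": 450, "dz": 40, "wx": 33, "wy": -18.5, "wz": 62, "fingers": 40}
    - {"dx": 293, "dy": 485, "dz": 40, "wx": 36, "wy": -20, "wz": 68, "fingers": 40}
    - {"dx": 314, "dy": 520, "dz": 40, "wx": 39, "wy": -22, "wz": 74, "fingers": 40}
    - {"dx": 335, "dy": 555, "dz": 40, "wx": 43, "wy": -24, "wz": 80.7, "fingers": 40}
    - {"dx": 356, "dy": 590, "dz": 30, "wx": 43, "wy": -24, "wz": 80.7, "fingers": 40}
    - {"dx": 377, "dy": 620, "dz": 5, "wx": 43, "wy": -24, "wz": 80.7, "fingers": 40}
    - {"dx": 390, "dy": 640, "dz": -30, "wx": 43, "wy": -24, "wz": 80.7, "fingers": 40}
    - {"dx": 396, "dy": 651, "dz": -65, "wx": 43, "wy": -24, "wz": 80.7, "fingers": 40}

```text
invalid input
```

```bash
python3 -c "
from h import *
now();print(delta((.549,.2325,.042),45,back=.1));print(delta((.549,.2325,.042),45))"
```

```text
t 0.40 grasp [ 0.1947 -0.5938  0.2496] x [-0.  0. -1.] z [ 0.312 -0.95  -0.   ] q [-1.27  0.42  1.63 -0.    1.09 -0.02] F [-0.4  0.6 -0.6] T [-0.03  0.04 -0.02] w 85.5
(array([ 396.7,  651.1, -182.3]), array([ 43. , -24. ,  80.7]))
(array([ 380.1,  719.8, -253. ]), array([ 43. , -24. ,  80.7]))
```

Request:
step_arm:
  grip_force: 80
  steps:
    - {"dx": 20, "dy": 30, "dz": 40, "wx": 0, "wy": 0, "wz": 0, "fingers": 40}
    - {"dx": 40, "dy": 65, "dz": 40, "wx": 0, "wy": 0, "wz": 0, "fingers": 40}

```text
time: 0.57
tcp_pos: [0.2305, -0.5374, 0.4456]
tcp_rot: [0.415, 0.571, -0.417, 0.573]
ft_force: [1.5, -0.6, 0.9]
gripper_width: 0.0638
```

Request:
step_arm:
  grip_force: 80
  steps:
    - {"dx": 21, "dy": 35, "dz": 0, "wx": 3, "wy": -2, "wz": 6, "fingers": 40}
    - {"dx": 42, "dy": 70, "dz": 0, "wx": 6, "wy": -3, "wz": 11, "fingers": 40}
    - {"dx": 63, "dy": 105, "dz": 0, "wx": 9, "wy": -5, "wz": 17, "fingers": 40}
    - {"dx": 84, "dy": 140, "dz": 0, "wx": 12, "wy": -7, "wz": 23, "fingers": 40}
    - {"dx": 105, "dy": 175, "dz": 0, "wx": 15, "wy": -8, "wz": 28, "fingers": 40}
    - {"dx": 126, "dy": 210, "dz": 0, "wx": 18, "wy": -10, "wz": 34, "fingers": 40}
    - {"dx": 147, "dy": 245, "dz": 0, "wx": 21, "wy": -12, "wz": 40, "fingers": 40}
    - {"dx": 168, "dy": 280, "dz": 0, "wx": 24, "wy": -13, "wz": 45, "fingers": 40}
    - {"dx": 189, "dy": 315, "dz": 0, "wx": 27, "wy": -15, "wz": 51, "fingers": 40}
    - {"dx": 210, "dy": 350, "dz": 0, "wx": 30, "wy": -17, "wz": 57, "fingers": 40}
    - {"dx": 231, "dy": 385, "dz": 0, "wx": 33, "wy": -18, "wz": 62, "fingers": 40}
    - {"dx": 252, "dy": 420, "dz": 0, "wx": 36, "wy": -20, "wz": 68, "fingers": 40}
    - {"dx": 273, "dy": 455, "dz": 0, "wx": 39, "wy": -22, "wz": 74, "fingers": 40}
    - {"dx": 294, "dy": 490, "dz": 0, "wx": 43, "wy": -24, "wz": 81, "fingers": 40}
    - {"dx": 315, "dy": 525, "dz": -5, "wx": 43, "wy": -24, "wz": 81, "fingers": 40}
    - {"dx": 336, "dy": 555, "dz": -20, "wx": 43, "wy": -24, "wz": 81, "fingers": 40}
    - {"dx": 352, "dy": 575, "dz": -50, "wx": 43, "wy": -24, "wz": 81, "fingers": 40}
    - {"dx": 361, "dy": 590, "dz": -90, "wx": 43, "wy": -24, "wz": 81, "fingers": 40}

```text
time: 2.07
tcp_pos: [0.5935, 0.0543, 0.3588]
tcp_rot: [0.189, 0.678, 0.347, 0.62]
ft_force: [-0.6, 0.1, 0.1]
gripper_width: 0.0399
```

```bash
python3 -c "
from h import *
now();print(delta((.549,.2325,.042),45,back=.1));print(delta((.549,.2325,.042),45))"
```

```text
t 2.07 grasp [0.5687 0.1608 0.2489] x [-0.16   0.687 -0.709] z [0.972 0.236 0.01 ] q [-0.07  0.51  1.71  0.77  1.31 -0.68] F [-0.6  0.1  0.1] T [-0.33 -0.1  -0.02] w 39.9
(array([  -2.1,    2.9, -136.5]), array([ 0. ,  0.6, -0.1]))
(array([ -18.7,   71.6, -207.2]), array([ 0. ,  0.6, -0.1]))
```

Request:
step_arm:
  grip_force: 80
  steps:
    - {"dx": -1, "dy": 2, "dz": -40, "wx": 0, "wy": 0.6, "wz": 0, "fingers": 40}
    - {"dx": -2, "dy": 3, "dz": -80, "wx": 0, "wy": 0.6, "wz": 0, "fingers": 40}
    - {"dx": -2, "dy": 3, "dz": -115, "wx": 0, "wy": 0.6, "wz": 0, "fingers": 40}
    - {"dx": -2, "dy": 3, "dz": -136, "wx": 0, "wy": 0.6, "wz": 0, "fingers": 40}
    - {"dx": -8, "dy": 26, "dz": -160, "wx": 0, "wy": 0.6, "wz": 0, "fingers": 40}
    - {"dx": -12, "dy": 44, "dz": -179, "wx": 0, "wy": 0.6, "wz": 0, "fingers": 40}
    - {"dx": -12, "dy": 44, "dz": -179, "wx": 0, "wy": 0.6, "wz": 0, "fingers": 40}

```text
time: 2.65
tcp_pos: [0.5791, 0.1005, 0.176]
tcp_rot: [0.191, 0.683, 0.346, 0.614]
ft_force: [-0.9, -0.3, -0.1]
gripper_width: 0.04
```

```bash
python3 -c "
from h import *
now();print(delta((.549,.2325,.042),45))
cap('side','s3',(330,140,490,270),5);cap('top','t3',(190,195,330,325),5)"
```

```text
t 2.65 grasp [0.5522 0.2068 0.0665] x [-0.174  0.686 -0.706] z [ 0.971  0.239 -0.007] q [ 0.    0.78  1.77  0.91  1.06 -0.89] F [-0.9 -0.3 -0.1] T [-0.33 -0.06  0.05] w 40.0
(array([ -4.4,  25.5, -24.4]), array([ 0. , -0.4, -0.2]))
```

View pics/s3.png

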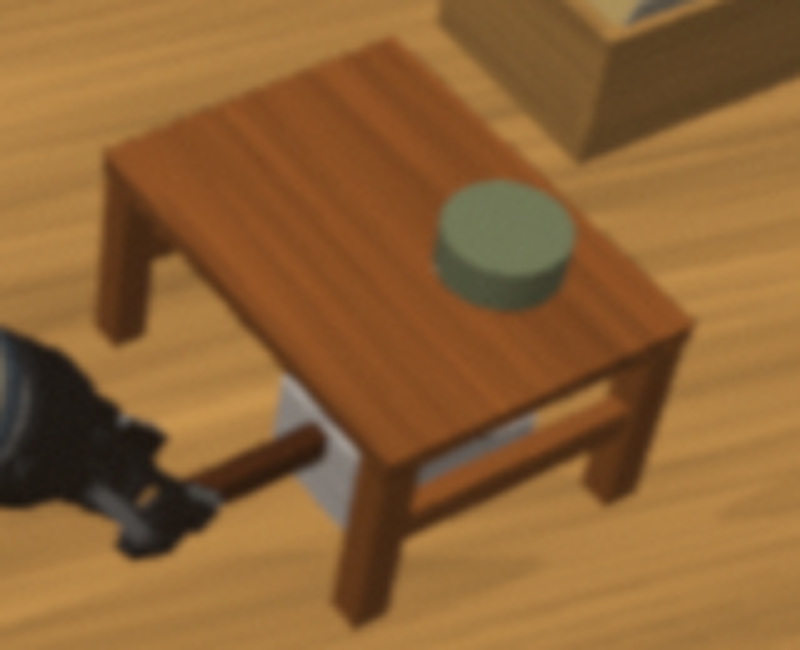

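View pics/t3.png

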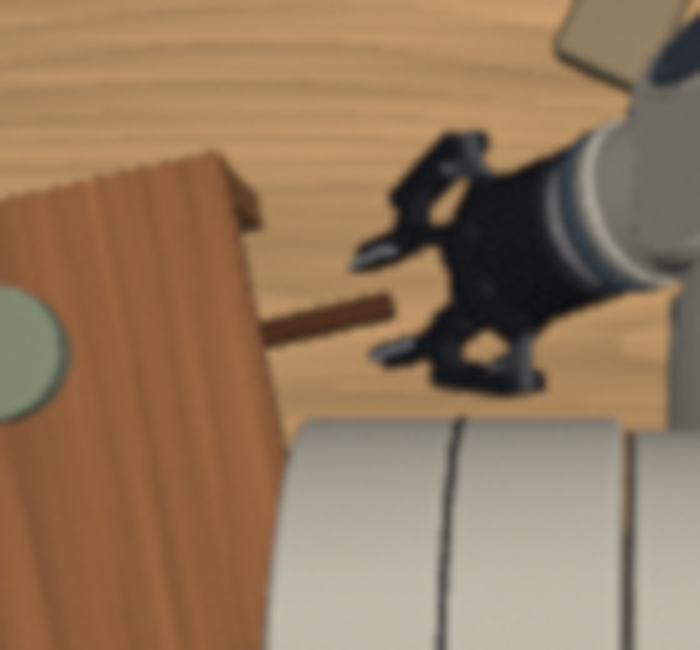

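Request:
step_arm:
  grip_force: 80
  steps:
    - {"dx": -2, "dy": 13, "dz": -12, "wx": 0, "wy": 0, "wz": 0, "fingers": 40}
    - {"dx": -4, "dy": 25, "dz": -24, "wx": 0, "wy": 0, "wz": 0, "fingers": 40}
    - {"dx": -4, "dy": 25, "dz": -24, "wx": 0, "wy": 0, "wz": 0, "fingers": 40}
    - {"dx": -4, "dy": 25, "dz": -24, "wx": 0, "wy": 0, "wz": 0, "fingers": 20}
    - {"dx": -4, "dy": 25, "dz": -24, "wx": 0, "wy": 0, "wz": 0, "fingers": 20}
    - {"dx": -4, "dy": 25, "dz": -24, "wx": 0, "wy": 0, "wz": 0, "fingers": 20}

```text
time: 3.25
tcp_pos: [0.5776, 0.1235, 0.1557]
tcp_rot: [0.191, 0.681, 0.347, 0.616]
ft_force: [0.2, 0.2, 0.2]
gripper_width: 0.0203
```

```bash
python3 -c "
from h import *
now()
cap('side','s4',(330,140,490,270),5);cap('top','t4',(190,195,330,325),5)"
```

```text
t 3.25 grasp [0.5515 0.2299 0.0461] x [-0.168  0.687 -0.707] z [ 0.971  0.237 -0.001] q [ 0.04  0.81  1.77  0.95  1.02 -0.92] F [0.2 0.2 0.2] T [-0.38 -0.1  -0.01] w 20.3
```

View pics/s4.png

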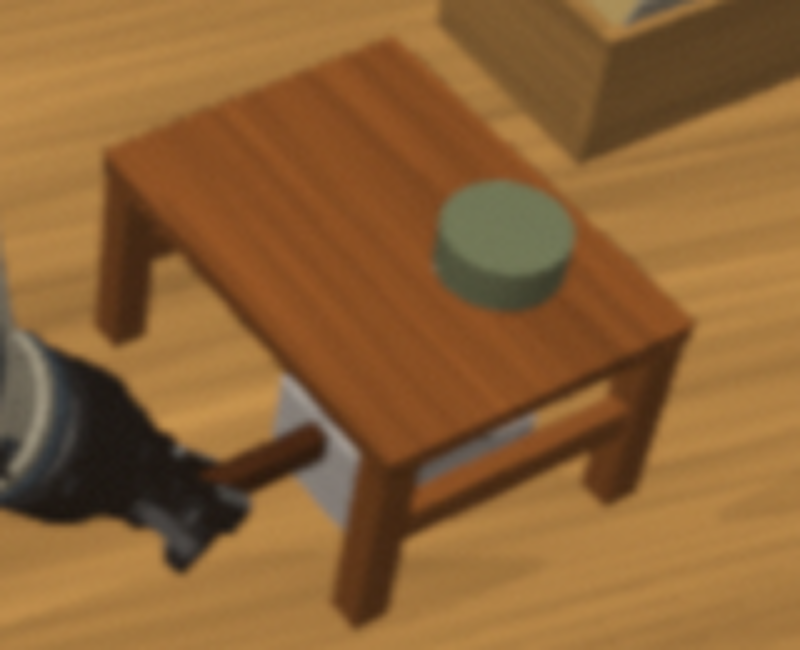

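View pics/t4.png

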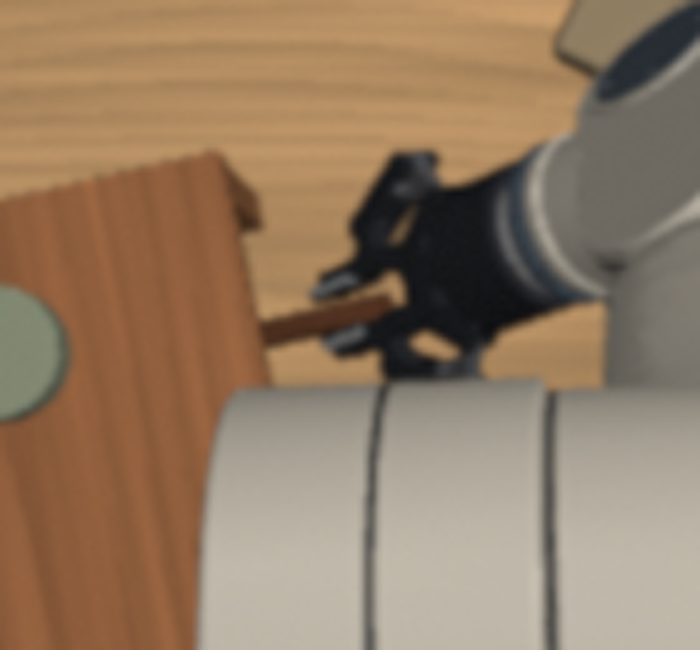

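Request:
step_arm:
  grip_force: 80
  steps:
    - {"dx": -3, "dy": 3, "dz": -6, "wx": 0, "wy": 0, "wz": 0, "fingers": 22}
    - {"dx": -3, "dy": 3, "dz": -6, "wx": 0, "wy": 0, "wz": 0, "fingers": 22}
    - {"dx": -3, "dy": 3, "dz": -6, "wx": 0, "wy": 0, "wz": 0, "fingers": 10}
    - {"dx": -3, "dy": 3, "dz": -6, "wx": 0, "wy": 0, "wz": 0, "fingers": 10}
    - {"dx": -3, "dy": 3, "dz": -6, "wx": 0, "wy": 0, "wz": 0, "fingers": 5}
    - {"dx": -3, "dy": 3, "dz": -6, "wx": 0, "wy": 0, "wz": 0, "fingers": 5}

```text
time: 3.85
tcp_pos: [0.5744, 0.1264, 0.1496]
tcp_rot: [0.191, 0.681, 0.347, 0.616]
ft_force: [-1.2, 0.3, -1.9]
gripper_width: 0.013
```

```bash
python3 -c "
from h import *
now()"
```

```text
t 3.85 grasp [0.5482 0.2328 0.04  ] x [-0.169  0.687 -0.707] z [ 0.971  0.238 -0.001] q [ 0.05  0.82  1.78  0.96  1.01 -0.93] F [-1.2  0.3 -1.9] T [-0.46 -0.01  0.2 ] w 13.0
```

```bash
python3 -c "
from h import *
print(delta((.548,.233,.048),47));print(delta((.548,.233,.055),51));h=np.array([-.2351,.972,0])
print(delta(np.array((.548,.233,.06))-h*.19,53))"
```

```text
(array([ 0.3, -3.6,  4.1]), array([ 2. ,  0.4, -0.1]))
(array([  1.9, -10.5,   2.9]), array([ 5.9,  1.4, -0.1]))
(array([  47.4, -198.4,    3.6]), array([ 7.8,  1.8, -0.1]))
```

Request:
step_arm:
  grip_force: 80
  steps:
    - {"dx": 0, "dy": -2, "dz": 3, "wx": 1, "wy": 0.2, "wz": 0, "fingers": 5}
    - {"dx": 0, "dy": -4, "dz": 5, "wx": 2, "wy": 0.4, "wz": 0, "fingers": 5}
    - {"dx": 1, "dy": -7, "dz": 5, "wx": 4, "wy": 0.9, "wz": 0, "fingers": 5}
    - {"dx": 2, "dy": -10, "dz": 4, "wx": 6, "wy": 1.4, "wz": 0, "fingers": 5}
    - {"dx": 2, "dy": -10, "dz": 4, "wx": 6, "wy": 1.4, "wz": 0, "fingers": 5}
    - {"dx": 2, "dy": -10, "dz": 4, "wx": 6, "wy": 1.4, "wz": 0, "fingers": 5}

```text
time: 4.35
tcp_pos: [0.5765, 0.1159, 0.1535]
tcp_rot: [0.227, 0.67, 0.379, 0.597]
ft_force: [-0.4, -0.4, -3.1]
gripper_width: 0.013
```

```bash
python3 -c "
from h import *
now()
cap('side','s5',(330,140,490,270),5);h=np.array([-.2351,.972,0])
print(delta(np.array((.548,.233,.058))-h*.19,53))"
```

```text
t 4.35 grasp [0.548  0.2331 0.0561] x [-0.184  0.756 -0.628] z [ 0.972  0.237 -0.   ] q [ 0.01  0.84  1.77  1.01  1.1  -0.98] F [-0.4 -0.4 -3.1] T [-0.94 -0.23 -0.01] w 13.0
(array([  45.3, -188.1,   -2.3]), array([ 1.8,  0.4, -0.1]))
```

View pics/s5.png

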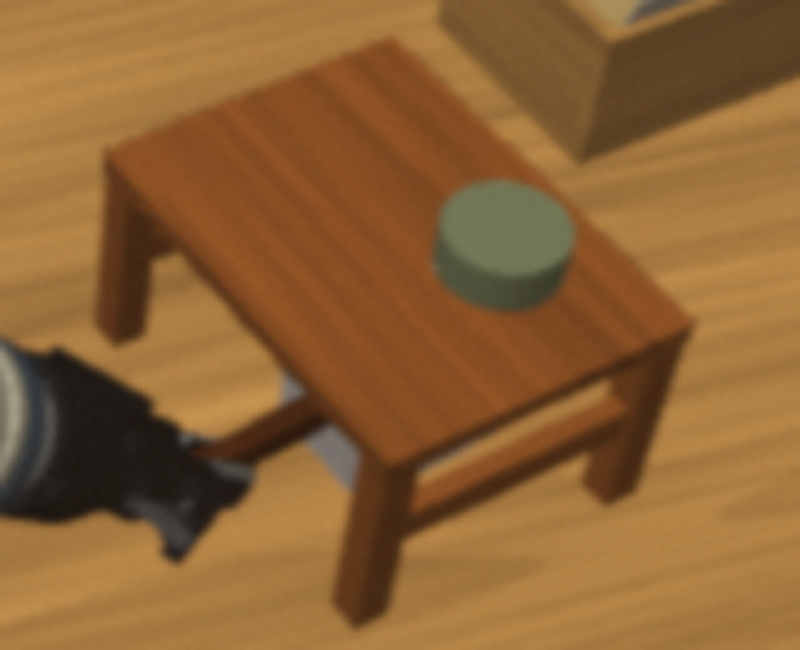

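Request:
step_arm:
  grip_force: 80
  steps:
    - {"dx": 1, "dy": -3, "dz": 0, "wx": 0, "wy": 0, "wz": 0, "fingers": 5}
    - {"dx": 2, "dy": -9, "dz": 0, "wx": 0, "wy": 0, "wz": 0, "fingers": 5}
    - {"dx": 4, "dy": -18, "dz": 0, "wx": 0, "wy": 0, "wz": 0, "fingers": 5}
    - {"dx": 7, "dy": -31, "dz": 0, "wx": 0, "wy": 0, "wz": 0, "fingers": 5}
    - {"dx": 11, "dy": -46, "dz": 0, "wx": 0, "wy": 0, "wz": 0, "fingers": 5}
    - {"dx": 15, "dy": -62, "dz": 0, "wx": 0, "wy": 0, "wz": 0, "fingers": 5}
    - {"dx": 19, "dy": -78, "dz": 0, "wx": 0, "wy": 0, "wz": 0, "fingers": 5}
    - {"dx": 23, "dy": -94, "dz": 0, "wx": 0, "wy": 0, "wz": 0, "fingers": 5}
    - {"dx": 27, "dy": -110, "dz": 0, "wx": 0, "wy": 0, "wz": 0, "fingers": 5}
    - {"dx": 30, "dy": -126, "dz": 0, "wx": 0, "wy": 0, "wz": 0, "fingers": 5}
    - {"dx": 34, "dy": -142, "dz": 0, "wx": 0, "wy": 0, "wz": 0, "fingers": 5}
    - {"dx": 38, "dy": -157, "dz": 0, "wx": 0, "wy": 0, "wz": 0, "fingers": 5}
    - {"dx": 41, "dy": -170, "dz": 0, "wx": 0, "wy": 0, "wz": 0, "fingers": 5}
    - {"dx": 43, "dy": -179, "dz": 0, "wx": 0.5, "wy": 0, "wz": 0, "fingers": 5}
    - {"dx": 45, "dy": -185, "dz": 0, "wx": 1, "wy": 0, "wz": 0, "fingers": 5}
    - {"dx": 45, "dy": -188, "dz": 0, "wx": 1, "wy": 0, "wz": 0, "fingers": 5}
    - {"dx": 45, "dy": -188, "dz": 0, "wx": 1, "wy": 0, "wz": 0, "fingers": 5}

```text
time: 5.82
tcp_pos: [0.6214, -0.0723, 0.1534]
tcp_rot: [0.232, 0.666, 0.385, 0.595]
ft_force: [-0.7, 0.6, -2.6]
gripper_width: 0.0129
```

```bash
python3 -c "
from h import *
now()
cap('side','s6',(270,140,470,290),4);cap('top','t6',(170,190,370,340),4)"
```

```text
t 5.82 grasp [0.5928 0.0466 0.0581] x [-0.184  0.767 -0.614] z [0.972 0.237 0.004] q [-0.28  0.89  1.61  0.79  1.31 -1.  ] F [-0.7  0.6 -2.6] T [-0.9  -0.19 -0.05] w 12.9
```

View pics/s6.png

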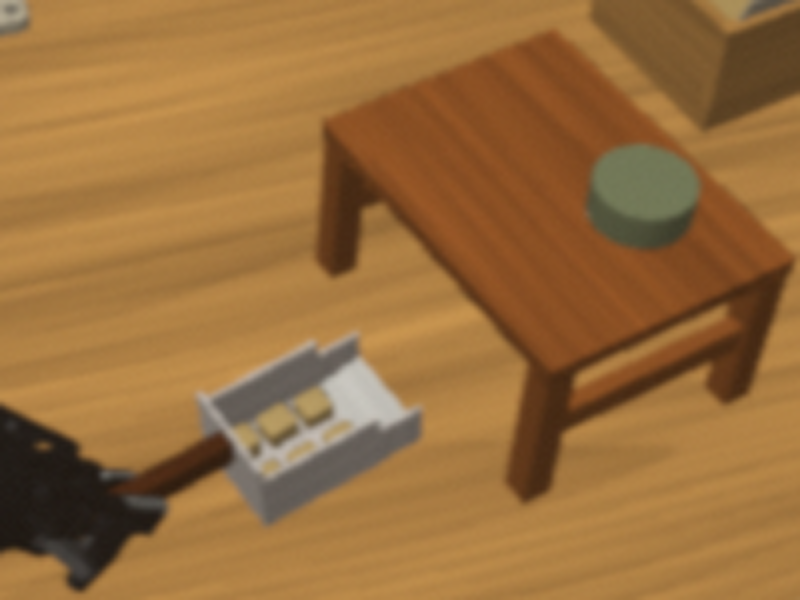

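View pics/t6.png

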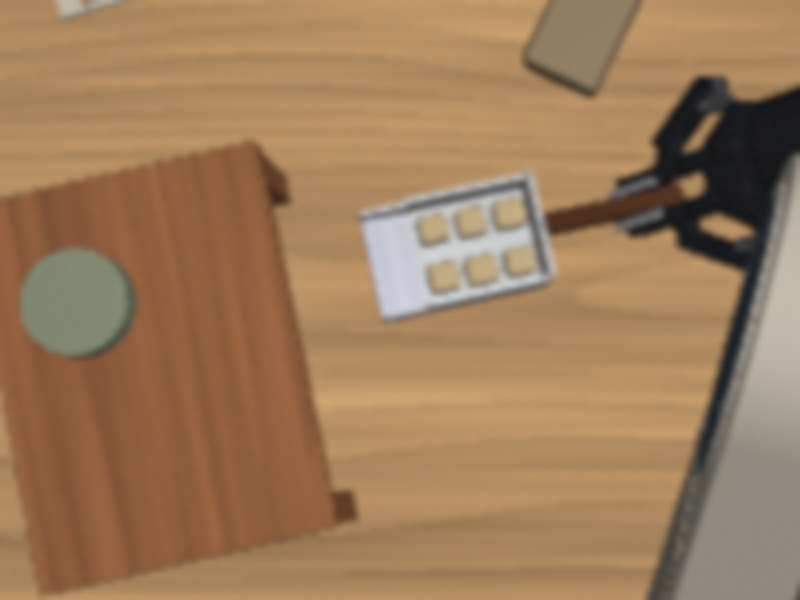

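```bash
python3 -c "
from h import *
print(delta((.593,.047,.30),53));print(delta((.514,-.382,.30),53))"
```

```text
(array([  0.9,  -1.9, 239.9]), array([ 0.8,  0.4, -0.1]))
(array([ -78.1, -430.9,  239.9]), array([ 0.8,  0.4, -0.1]))
```

Request:
step_arm:
  grip_force: 80
  steps:
    - {"dx": 0, "dy": 0, "dz": 5, "wx": 0, "wy": 0, "wz": 0, "fingers": 5}
    - {"dx": 0, "dy": 0, "dz": 15, "wx": 0, "wy": 0, "wz": 0, "fingers": 5}
    - {"dx": 0, "dy": -2, "dz": 30, "wx": 0, "wy": 0, "wz": 0, "fingers": 5}
    - {"dx": -1, "dy": -5, "dz": 50, "wx": 0, "wy": 0, "wz": 0, "fingers": 5}
    - {"dx": -2, "dy": -10, "dz": 72, "wx": 0, "wy": 0, "wz": 0, "fingers": 5}
    - {"dx": -3, "dy": -17, "dz": 95, "wx": 0, "wy": 0, "wz": 0, "fingers": 5}
    - {"dx": -5, "dy": -26, "dz": 118, "wx": 0, "wy": 0, "wz": 0, "fingers": 5}
    - {"dx": -7, "dy": -37, "dz": 141, "wx": 0, "wy": 0, "wz": 0, "fingers": 5}
    - {"dx": -9, "dy": -50, "dz": 163, "wx": 0, "wy": 0, "wz": 0, "fingers": 5}
    - {"dx": -12, "dy": -65, "dz": 184, "wx": 0, "wy": 0, "wz": 0, "fingers": 5}
    - {"dx": -15, "dy": -82, "dz": 202, "wx": 0, "wy": 0, "wz": 0, "fingers": 5}
    - {"dx": -18, "dy": -100, "dz": 217, "wx": 0, "wy": 0, "wz": 0, "fingers": 5}
    - {"dx": -22, "dy": -119, "dz": 228, "wx": 0, "wy": 0, "wz": 0, "fingers": 5}
    - {"dx": -25, "dy": -138, "dz": 236, "wx": 0, "wy": 0, "wz": 0, "fingers": 5}
    - {"dx": -28, "dy": -155, "dz": 240, "wx": 0, "wy": 0, "wz": 0, "fingers": 5}
    - {"dx": -31, "dy": -169, "dz": 240, "wx": 0, "wy": 0, "wz": 0, "fingers": 5}
    - {"dx": -33, "dy": -178, "dz": 240, "wx": 0, "wy": 0, "wz": 0, "fingers": 5}
    - {"dx": -33, "dy": -182, "dz": 240, "wx": 0, "wy": 0, "wz": 0, "fingers": 5}

```text
time: 7.42
tcp_pos: [0.5876, -0.2545, 0.3931]
tcp_rot: [0.232, 0.667, 0.385, 0.595]
ft_force: [0.3, 0.2, -3.2]
gripper_width: 0.0131
```

```bash
python3 -c "
from h import *
now();print(delta((.514,-.382,.30),53))"
```

```text
t 7.42 grasp [ 0.559  -0.1356  0.2979] x [-0.185  0.767 -0.614] z [0.972 0.237 0.003] q [-0.54  0.6   1.48  0.61  1.75 -0.89] F [ 0.3  0.2 -3.2] T [-0.92 -0.22 -0.03] w 13.1
(array([-4.450e+01, -2.478e+02,  2.000e-01]), array([ 0.8,  0.4, -0.1]))
```

Request:
step_arm:
  grip_force: 80
  steps:
    - {"dx": -1, "dy": -4, "dz": 0, "wx": 0, "wy": 0, "wz": 0, "fingers": 5}
    - {"dx": -3, "dy": -12, "dz": 0, "wx": 0, "wy": 0, "wz": 0, "fingers": 5}
    - {"dx": -5, "dy": -24, "dz": 0, "wx": 0, "wy": 0, "wz": 0, "fingers": 5}
    - {"dx": -8, "dy": -40, "dz": 0, "wx": 0, "wy": 0, "wz": 0, "fingers": 5}
    - {"dx": -11, "dy": -59, "dz": 0, "wx": 0, "wy": 0, "wz": 0, "fingers": 5}
    - {"dx": -15, "dy": -79, "dz": 0, "wx": 0, "wy": 0, "wz": 0, "fingers": 5}
    - {"dx": -19, "dy": -99, "dz": 0, "wx": 0, "wy": 0, "wz": 0, "fingers": 5}
    - {"dx": -22, "dy": -119, "dz": 0, "wx": 0, "wy": 0, "wz": 0, "fingers": 5}
    - {"dx": -26, "dy": -139, "dz": 0, "wx": 0, "wy": 0, "wz": 0, "fingers": 5}
    - {"dx": -30, "dy": -159, "dz": 0, "wx": 0, "wy": 0, "wz": 0, "fingers": 5}
    - {"dx": -33, "dy": -179, "dz": 0, "wx": 0, "wy": 0, "wz": 0, "fingers": 5}
    - {"dx": -36, "dy": -198, "dz": 0, "wx": 0, "wy": 0, "wz": 0, "fingers": 5}
    - {"dx": -39, "dy": -215, "dz": 0, "wx": 0, "wy": 0, "wz": 0, "fingers": 5}
    - {"dx": -42, "dy": -230, "dz": 0, "wx": 0, "wy": 0, "wz": 0, "fingers": 5}
    - {"dx": -44, "dy": -240, "dz": 0, "wx": 0, "wy": 0, "wz": 0, "fingers": 5}
    - {"dx": -44, "dy": -246, "dz": 0, "wx": 0, "wy": 0, "wz": 0, "fingers": 5}
    - {"dx": -44, "dy": -248, "dz": 0, "wx": 0, "wy": 0, "wz": 0, "fingers": 5}
    - {"dx": -44, "dy": -248, "dz": 0, "wx": 0, "wy": 0, "wz": 0, "fingers": 5}

```text
time: 8.92
tcp_pos: [0.5435, -0.503, 0.3928]
tcp_rot: [0.233, 0.667, 0.385, 0.595]
ft_force: [0.4, 0.3, -2.9]
gripper_width: 0.0129
```

```bash
python3 -c "
from h import *
now()
cap('side','s7',(60,90,300,290),3.3);cap('top','t7',(380,190,580,340),4)"
```

```text
t 8.92 grasp [ 0.5149 -0.384   0.2977] x [-0.185  0.767 -0.614] z [0.972 0.236 0.003] q [-0.83  0.78  1.14  0.44  2.02 -1.04] F [ 0.4  0.3 -2.9] T [-0.89 -0.26 -0.02] w 12.9
```

View pics/s7.png

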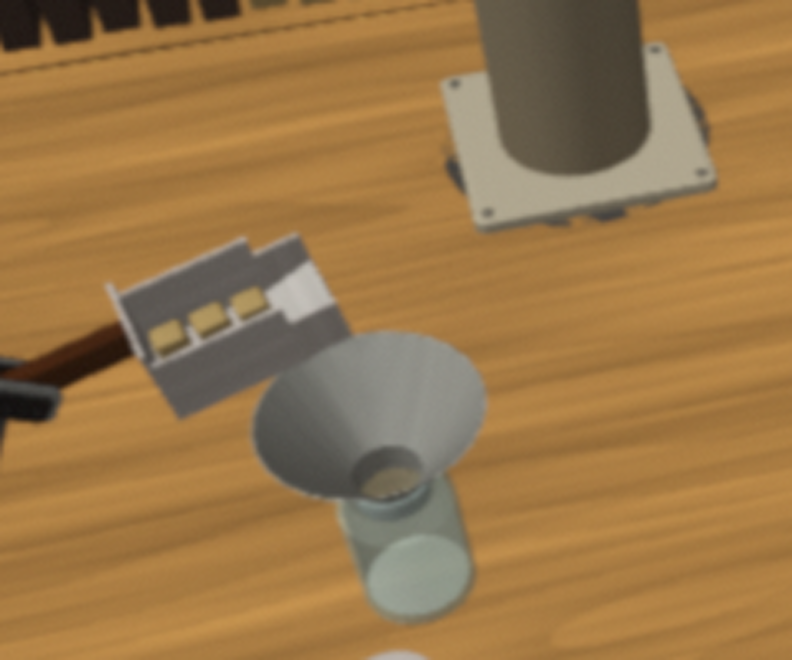

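View pics/t7.png

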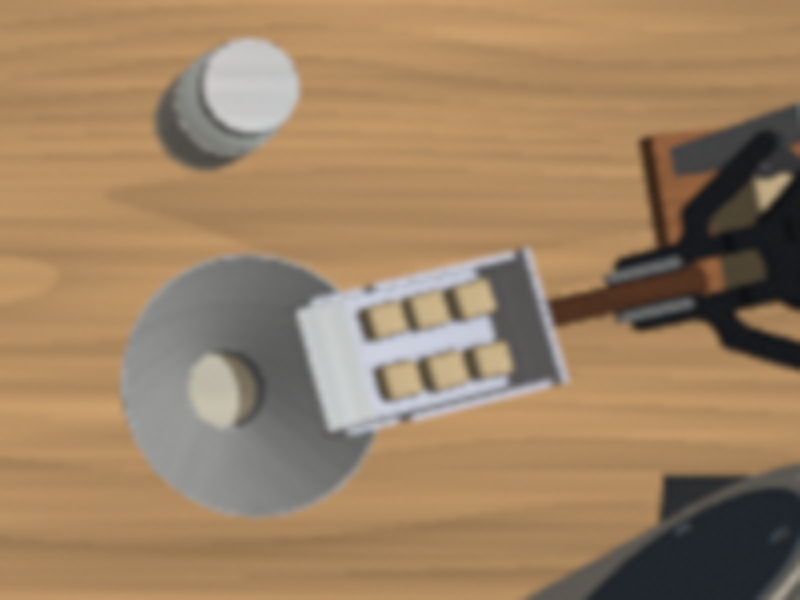

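```bash
cat >> h.py <<'E'
C=np.array([.472,-.2085])
def pour(phi,off,z,head=HD,slip=0):
    """delta so that nose is at off (m along heading from funnel centre), height z, tipped phi deg"""
    a=np.radians(head);h=np.array([np.cos(a),np.sin(a)]);f=np.radians(phi)
    u=off-.178*np.cos(f)+.032*np.sin(f);g=np.r_[C+h*u,z+.178*np.sin(f)+.032*np.cos(f)]
    return delta(g,45-phi,head)
E
python3 -c "
from h import *
for p,o,z in((-5,-.025,.24),(5,-.025,.22),(15,-.02,.215),(25,-.02,.21),(30,-.02,.205)): print(p,pour(p,o,z))"
```

```text
-5 (array([  4.3, -21.3, -37. ]), array([-2.1, -0.3, -0.1]))
5 (array([-1.5,  2.7, -6.9]), array([-11.8,  -2.7,  -0.1]))
15 (array([-10.4,  39.7,  33.2]), array([-21.5,  -5.1,  -0.1]))
25 (array([-19.9,  78.9,  66.8]), array([-31.3,  -7.4,  -0.2]))
30 (array([-25.2, 100.8,  78.4]), array([-36.1,  -8.6,  -0.2]))
```

Request:
step_arm:
  grip_force: 80
  steps:
    - {"dx": 1, "dy": -7, "dz": -10, "wx": -0.5, "wy": 0, "wz": 0, "fingers": 5}
    - {"dx": 3, "dy": -15, "dz": -25, "wx": -1, "wy": -0.2, "wz": 0, "fingers": 5}
    - {"dx": 4, "dy": -21, "dz": -37, "wx": -2, "wy": -0.3, "wz": 0, "fingers": 5}
    - {"dx": 3, "dy": -16, "dz": -31, "wx": -4, "wy": -1, "wz": 0, "fingers": 5}
    - {"dx": 2, "dy": -11, "dz": -25, "wx": -6, "wy": -1.3, "wz": 0, "fingers": 5}
    - {"dx": 1, "dy": -7, "dz": -19, "wx": -8, "wy": -1.7, "wz": 0, "fingers": 5}
    - {"dx": 0, "dy": -2, "dz": -13, "wx": -10, "wy": -2.2, "wz": 0, "fingers": 5}
    - {"dx": -1, "dy": 3, "dz": -7, "wx": -12, "wy": -2.7, "wz": 0, "fingers": 5}
    - {"dx": -3, "dy": 9, "dz": 0, "wx": -13.5, "wy": -3.1, "wz": 0, "fingers": 5}
    - {"dx": -4, "dy": 15, "dz": 6, "wx": -15, "wy": -3.5, "wz": 0, "fingers": 5}
    - {"dx": -6, "dy": 21, "dz": 13, "wx": -16.7, "wy": -3.9, "wz": 0, "fingers": 5}
    - {"dx": -7, "dy": 27, "dz": 20, "wx": -18.3, "wy": -4.3, "wz": 0, "fingers": 5}
    - {"dx": -9, "dy": 33, "dz": 26, "wx": -20, "wy": -4.7, "wz": 0, "fingers": 5}
    - {"dx": -10, "dy": 40, "dz": 33, "wx": -21.5, "wy": -5.1, "wz": 0, "fingers": 5}
    - {"dx": -12, "dy": 46, "dz": 39, "wx": -23, "wy": -5.5, "wz": 0, "fingers": 5}
    - {"dx": -13, "dy": 53, "dz": 44, "wx": -24.7, "wy": -5.9, "wz": 0, "fingers": 5}
    - {"dx": -15, "dy": 59, "dz": 50, "wx": -26.4, "wy": -6.3, "wz": 0, "fingers": 5}
    - {"dx": -17, "dy": 66, "dz": 56, "wx": -28, "wy": -6.7, "wz": 0, "fingers": 5}
    - {"dx": -18, "dy": 72, "dz": 61, "wx": -29.7, "wy": -7.1, "wz": 0, "fingers": 5}
    - {"dx": -20, "dy": 79, "dz": 67, "wx": -31.3, "wy": -7.4, "wz": 0, "fingers": 5}

```text
time: 10.68
tcp_pos: [0.5237, -0.4224, 0.4605]
tcp_rot: [0.037, 0.707, 0.204, 0.677]
ft_force: [1.1, -0.5, -2.0]
gripper_width: 0.0129
```

```bash
python3 -c "
from h import *
now()
cap('side','s8',(60,90,300,290),3.3);cap('top','t8',(380,190,580,340),4)
for p,o,z in((25,-.02,.205),(35,-.02,.20),(45,-.02,.195)): print(p,pour(p,o,z))"
```

```text
t 10.68 grasp [ 0.511  -0.3714  0.3147] x [-0.082  0.329 -0.941] z [ 0.971  0.237 -0.001] q [-0.73  0.5   1.39  0.19  1.54 -1.01] F [ 1.1 -0.5 -2. ] T [-0.53 -0.13 -0.  ] w 12.9
25 (array([ 0.1, -1.3, -6.9]), array([ 0.2,  0. , -0.2]))
35 (array([-10.9,  43.9,  19.1]), array([-9.5, -2.3, -0.2]))
45 (array([-22.9,  93.6,  36.7]), array([-19.2,  -4.7,  -0.2]))
```

View pics/s8.png

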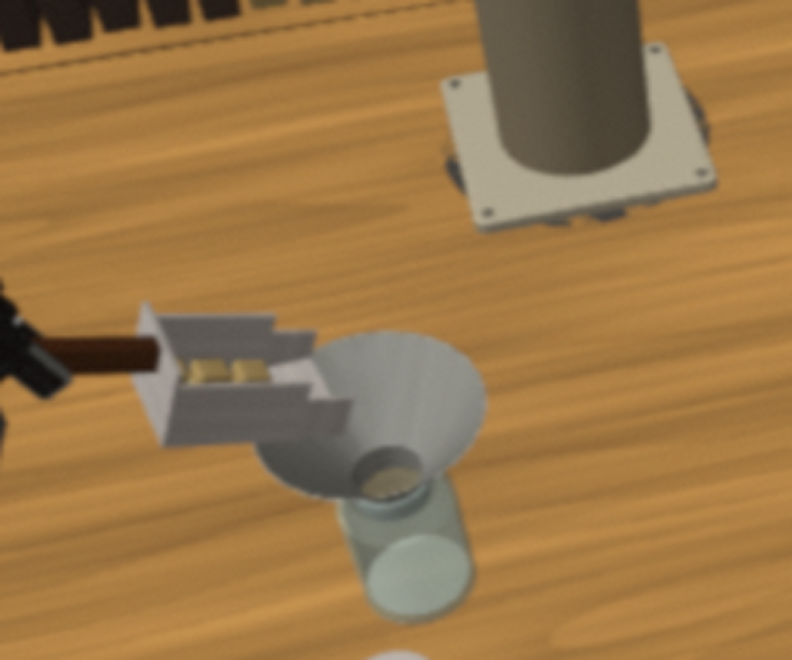

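View pics/t8.png

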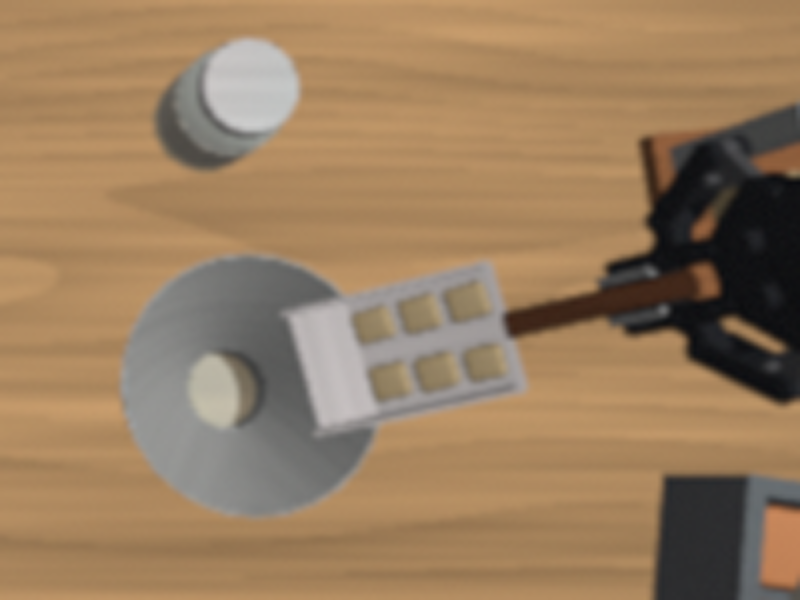

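```bash
python3 -c "
from h import *
c=r.capture('top');print(onz(c,380+300/4,190+375/4,.212))
for p,o,z in((30,-.014,.20),(36,-.014,.198),(42,-.014,.196),(50,-.014,.195)): print(p,pour(p,o,z))"
```

```text
[ 0.47483619 -0.22680809  0.212     ]
30 (array([-6.7, 27. ,  5.3]), array([-4.7, -1.2, -0.2]))
36 (array([-13.4,  55. ,  20.5]), array([-10.6,  -2.6,  -0.2]))
42 (array([-20.6,  84.6,  32.6]), array([-16.4,  -4. ,  -0.2]))
50 (array([-30.6, 126. ,  45.2]), array([-24.2,  -5.9,  -0.2]))
```

Request:
step_arm:
  grip_force: 80
  steps:
    - {"dx": -2, "dy": 7, "dz": 1, "wx": -1.2, "wy": -0.3, "wz": 0, "fingers": 5}
    - {"dx": -3, "dy": 14, "dz": 2, "wx": -2.4, "wy": -0.6, "wz": 0, "fingers": 5}
    - {"dx": -5, "dy": 20, "dz": 4, "wx": -3.6, "wy": -0.9, "wz": 0, "fingers": 5}
    - {"dx": -7, "dy": 27, "dz": 5, "wx": -4.7, "wy": -1.2, "wz": 0, "fingers": 5}
    - {"dx": -8, "dy": 33, "dz": 8, "wx": -5.9, "wy": -1.5, "wz": 0, "fingers": 5}
    - {"dx": -10, "dy": 38, "dz": 11, "wx": -7.1, "wy": -1.8, "wz": 0, "fingers": 5}
    - {"dx": -11, "dy": 44, "dz": 14, "wx": -8.3, "wy": -2.1, "wz": 0, "fingers": 5}
    - {"dx": -12, "dy": 50, "dz": 17, "wx": -9.5, "wy": -2.4, "wz": 0, "fingers": 5}
    - {"dx": -13, "dy": 55, "dz": 20, "wx": -10.6, "wy": -2.6, "wz": 0, "fingers": 5}
    - {"dx": -13, "dy": 55, "dz": 20, "wx": -10.6, "wy": -2.6, "wz": 0, "fingers": 5}
    - {"dx": -13, "dy": 55, "dz": 20, "wx": -10.6, "wy": -2.6, "wz": 0, "fingers": 5}

```text
time: 11.75
tcp_pos: [0.5109, -0.367, 0.4816]
tcp_rot: [-0.03, 0.707, 0.139, 0.693]
ft_force: [0.1, 0.2, -1.8]
gripper_width: 0.0133
```

```bash
python3 -c "
from h import *
now()
cap('side','s9',(60,90,300,290),3.3);cap('top','t9',(380,190,580,340),4)
for p,o,z in((36,-.014,.198),(42,-.014,.196),(50,-.014,.195),(60,-.012,.195)): print(p,pour(p,o,z))"
```

```text
t 11.75 grasp [ 0.5051 -0.3436  0.3285] x [-0.037  0.151 -0.988] z [ 0.971  0.239 -0.   ] q [-0.66  0.38  1.51  0.1   1.37 -0.93] F [ 0.1  0.2 -1.8] T [-0.29 -0.1  -0.04] w 13.3
36 (array([-0.5,  0.1,  0.5]), array([ 0. , -0. , -0.2]))
42 (array([-7.6, 29.7, 12.6]), array([-5.8, -1.5, -0.2]))
50 (array([-17.6,  71.1,  25.3]), array([-13.6,  -3.3,  -0.2]))
60 (array([-31.1, 126.7,  33.8]), array([-23.3,  -5.7,  -0.2]))
```

View pics/s9.png

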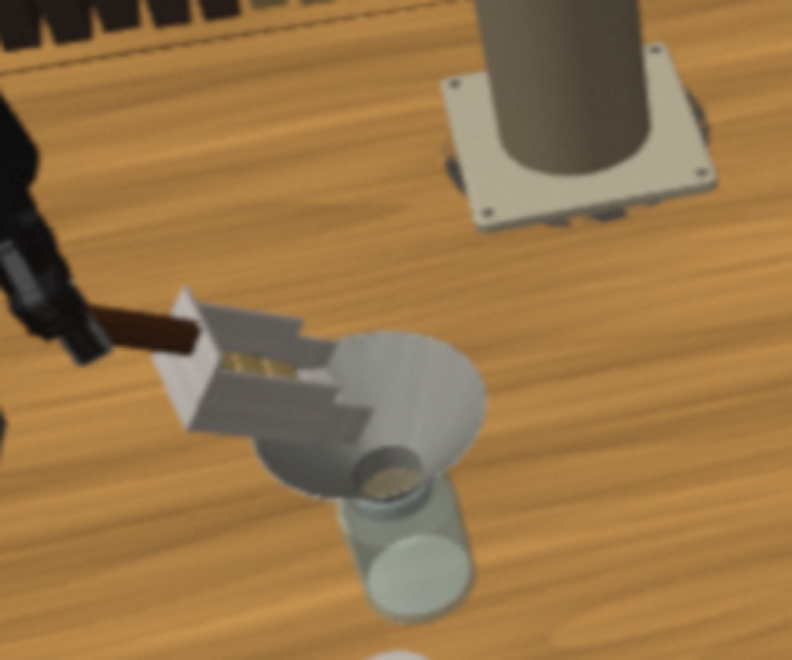

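View pics/t9.png

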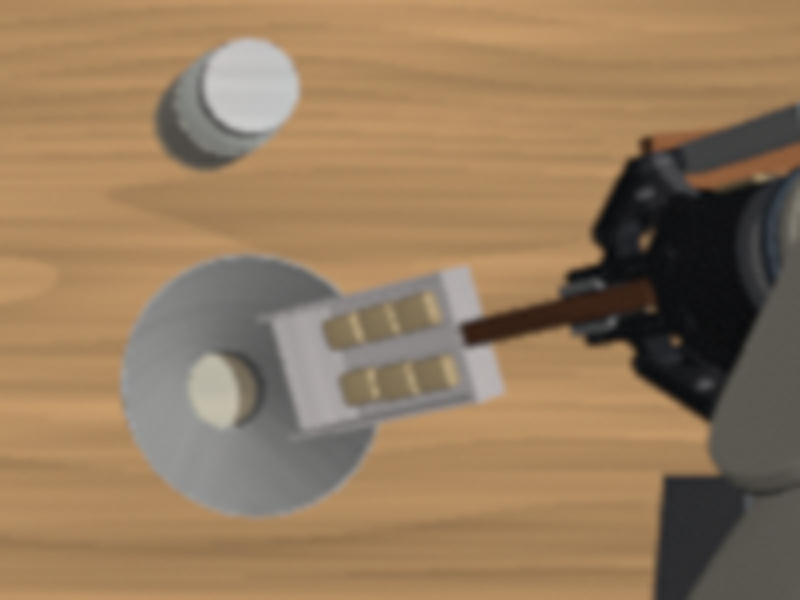

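Request:
step_arm:
  grip_force: 80
  steps:
    - {"dx": -1, "dy": 5, "dz": 2, "wx": -1, "wy": -0.2, "wz": 0, "fingers": 5}
    - {"dx": -3, "dy": 10, "dz": 4, "wx": -2, "wy": -0.5, "wz": 0, "fingers": 5}
    - {"dx": -4, "dy": 15, "dz": 6, "wx": -3, "wy": -0.7, "wz": 0, "fingers": 5}
    - {"dx": -5, "dy": 20, "dz": 8, "wx": -4, "wy": -1, "wz": 0, "fingers": 5}
    - {"dx": -6, "dy": 25, "dz": 10, "wx": -5, "wy": -1.2, "wz": 0, "fingers": 5}
    - {"dx": -8, "dy": 30, "dz": 12, "wx": -6, "wy": -1.5, "wz": 0, "fingers": 5}
    - {"dx": -9, "dy": 35, "dz": 13, "wx": -6.8, "wy": -1.7, "wz": 0, "fingers": 5}
    - {"dx": -10, "dy": 40, "dz": 15, "wx": -7.8, "wy": -1.9, "wz": 0, "fingers": 5}
    - {"dx": -10, "dy": 40, "dz": 15, "wx": -7.8, "wy": -1.9, "wz": 0, "fingers": 5}

```text
time: 12.6
tcp_pos: [0.5007, -0.3264, 0.4966]
tcp_rot: [-0.08, 0.703, 0.09, 0.701]
ft_force: [-0.4, -0.1, -2.8]
gripper_width: 0.0129
```

```bash
python3 -c "
from h import *
now()
a=cap('side')['img'];b=cap('top')['img']
cv2.imwrite('pics/b10.png',np.hstack([cv2.resize(a[140:290,60:260],None,fx=2,fy=2,interpolation=2),cv2.resize(b[190:340,380:580],None,fx=2,fy=2,interpolation=2)])[:,:,::-1])
for p,o,z in((44,-.014,.198),(47,-.014,.196),(50,-.014,.195),(55,-.014,.195),(60,-.012,.195)): print(p,pour(p,o,z))"
```

```text
t 12.60 grasp [ 0.5001 -0.3241  0.3416] x [-0.004  0.015 -1.   ] z [ 0.971  0.239 -0.001] q [-0.6   0.29  1.6   0.01  1.26 -0.84] F [-0.4 -0.1 -2.8] T [-0.15 -0.1  -0.  ] w 12.9
44 (array([-0.1, -0.4,  3.3]), array([ 0.1, -0. , -0.2]))
47 (array([-3.8, 15. ,  6.6]), array([-2.8, -0.7, -0.2]))
50 (array([-7.7, 30.8, 10. ]), array([-5.8, -1.4, -0.2]))
55 (array([-14.1,  57.4,  15.5]), array([-10.6,  -2.6,  -0.2]))
60 (array([-21.1,  86.4,  18.6]), array([-15.5,  -3.8,  -0.2]))
```

View pics/b10.png

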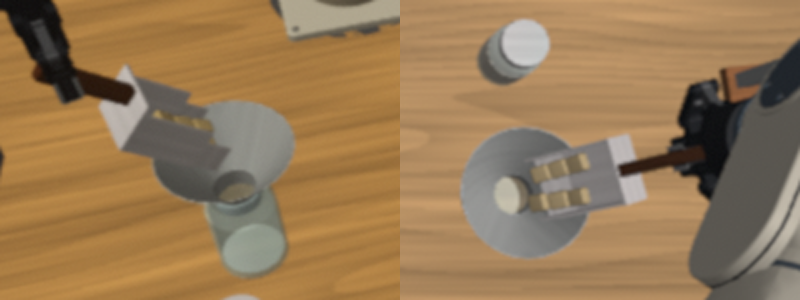

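Request:
step_arm:
  grip_force: 80
  steps:
    - {"dx": 0, "dy": 0, "dz": 0, "wx": 0, "wy": 0, "wz": 0, "fingers": 5}
    - {"dx": 0, "dy": 0, "dz": 0, "wx": 0, "wy": 0, "wz": 0, "fingers": 5}

```text
time: 12.87
tcp_pos: [0.501, -0.3273, 0.4962]
tcp_rot: [-0.079, 0.703, 0.091, 0.701]
ft_force: [0.6, 0.3, -1.8]
gripper_width: 0.0129
```

```bash
cat >> h.py <<'E'
def both(tag):
    a=cap('side')['img'];b=cap('top')['img']
    cv2.imwrite(f'pics/{tag}.png',np.hstack([cv2.resize(a[160:290,120:253],None,fx=3,fy=3,interpolation=2),cv2.resize(b[220:350,390:523],None,fx=3,fy=3,interpolation=2)])[:,:,::-1])
E
python3 -c "
from h import *
now();both('b11')"
```

```text
t 12.87 grasp [ 0.5003 -0.3249  0.3412] x [-0.005  0.016 -1.   ] z [ 0.971  0.238 -0.001] q [-0.6   0.3   1.6   0.01  1.26 -0.84] F [ 0.6  0.3 -1.8] T [-0.13 -0.12 -0.05] w 12.9
```

View pics/b11.png

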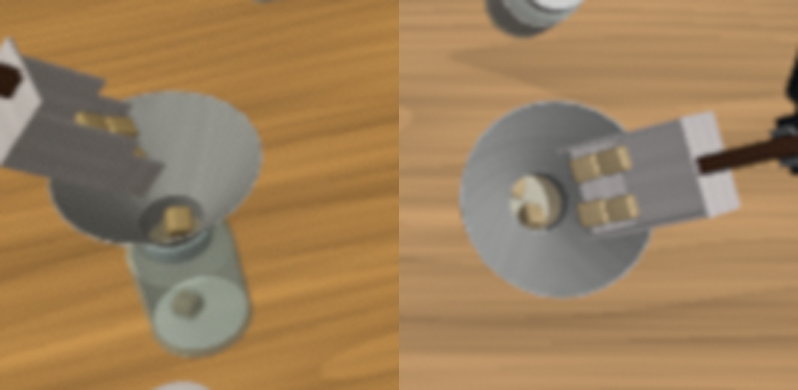

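Request:
step_arm:
  grip_force: 80
  steps:
    - {"dx": -1, "dy": 5, "dz": 1, "wx": -1, "wy": -0.2, "wz": 0, "fingers": 5}
    - {"dx": -2, "dy": 10, "dz": 3, "wx": -2, "wy": -0.5, "wz": 0, "fingers": 5}
    - {"dx": -2, "dy": 10, "dz": 3, "wx": -2, "wy": -0.5, "wz": 0, "fingers": 5}
    - {"dx": -2, "dy": 10, "dz": 3, "wx": -2, "wy": -0.5, "wz": 0, "fingers": 5}

```text
time: 13.3
tcp_pos: [0.4989, -0.3169, 0.4995]
tcp_rot: [-0.092, 0.701, 0.078, 0.703]
ft_force: [0.2, 0.6, -1.9]
gripper_width: 0.0128
```

```bash
python3 -c "
from h import *
now();both('b12')"
```

```text
t 13.30 grasp [ 0.4996 -0.3199  0.3445] x [ 0.004 -0.019 -1.   ] z [ 0.971  0.239 -0.   ] q [-0.58  0.28  1.62 -0.01  1.23 -0.82] F [ 0.2  0.6 -1.9] T [-0.15  0.01  0.02] w 12.8
```

View pics/b12.png

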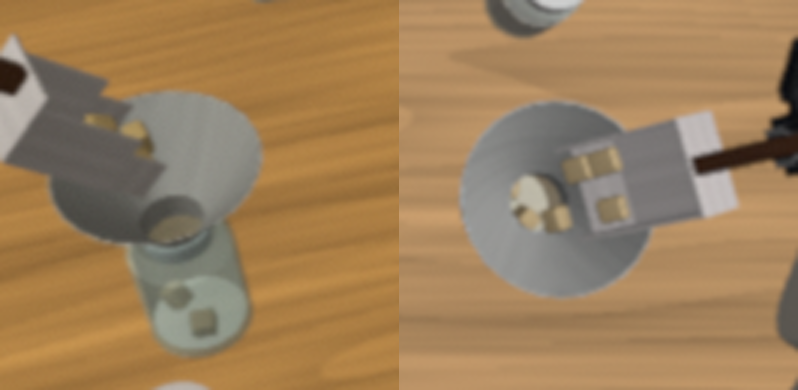

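Two in the jar, one falling, three still in the scoop. I'll continue gently.

Request:
step_arm:
  grip_force: 80
  steps:
    - {"dx": 0, "dy": 0, "dz": 0, "wx": 0, "wy": 0, "wz": 0, "fingers": 5}
    - {"dx": 0, "dy": 0, "dz": 0, "wx": 0, "wy": 0, "wz": 0, "fingers": 5}
    - {"dx": -1, "dy": 5, "dz": 1, "wx": -1, "wy": -0.2, "wz": 0, "fingers": 5}
    - {"dx": -2, "dy": 10, "dz": 2, "wx": -2, "wy": -0.5, "wz": 0, "fingers": 5}
    - {"dx": -2, "dy": 10, "dz": 2, "wx": -2, "wy": -0.5, "wz": 0, "fingers": 5}
    - {"dx": -2, "dy": 10, "dz": 2, "wx": -2, "wy": -0.5, "wz": 0, "fingers": 5}
    - {"dx": -2, "dy": 10, "dz": 2, "wx": -2, "wy": -0.5, "wz": 0, "fingers": 5}

```text
time: 13.98
tcp_pos: [0.497, -0.307, 0.5015]
tcp_rot: [-0.105, 0.699, 0.065, 0.704]
ft_force: [-0.0, 0.2, -1.9]
gripper_width: 0.0129
```

```bash
python3 -c "
from h import *
now();both('b13')
for p,o,z in((50,-.014,.195),(55,-.014,.195),(60,-.012,.195)): print(p,pour(p,o,z))"
```

```text
t 13.98 grasp [ 0.499  -0.3154  0.3467] x [ 0.013 -0.054 -0.998] z [ 0.971  0.239 -0.   ] q [-0.57  0.26  1.64 -0.04  1.21 -0.79] F [-0.   0.2 -1.9] T [-0.05 -0.04 -0.01] w 12.9
50 (array([-3.8, 10.9,  5. ]), array([-1.8, -0.4, -0.2]))
55 (array([-10.2,  37.5,  10.5]), array([-6.6, -1.6, -0.2]))
60 (array([-17.2,  66.5,  13.5]), array([-11.5,  -2.8,  -0.2]))
```

View pics/b13.png

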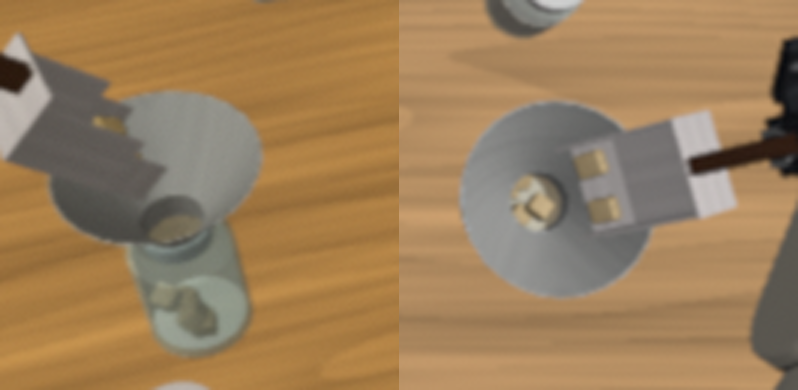

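Four through, two left on the ramp. Tipping further.

Request:
step_arm:
  grip_force: 80
  steps:
    - {"dx": -2, "dy": 6, "dz": 3, "wx": -1, "wy": -0.2, "wz": 0, "fingers": 5}
    - {"dx": -4, "dy": 11, "dz": 5, "wx": -1.8, "wy": -0.4, "wz": 0, "fingers": 5}
    - {"dx": -5, "dy": 16, "dz": 6, "wx": -2.8, "wy": -0.6, "wz": 0, "fingers": 5}
    - {"dx": -6, "dy": 22, "dz": 7, "wx": -3.8, "wy": -0.9, "wz": 0, "fingers": 5}
    - {"dx": -8, "dy": 27, "dz": 8, "wx": -4.8, "wy": -1.1, "wz": 0, "fingers": 5}
    - {"dx": -9, "dy": 33, "dz": 9, "wx": -5.8, "wy": -1.4, "wz": 0, "fingers": 5}
    - {"dx": -10, "dy": 38, "dz": 10, "wx": -6.6, "wy": -1.6, "wz": 0, "fingers": 5}
    - {"dx": -10, "dy": 38, "dz": 10, "wx": -6.6, "wy": -1.6, "wz": 0, "fingers": 5}
    - {"dx": -10, "dy": 38, "dz": 10, "wx": -6.6, "wy": -1.6, "wz": 0, "fingers": 5}
    - {"dx": -10, "dy": 38, "dz": 10, "wx": -6.6, "wy": -1.6, "wz": 0, "fingers": 5}

```text
time: 14.92
tcp_pos: [0.4871, -0.2692, 0.5114]
tcp_rot: [-0.146, 0.692, 0.024, 0.707]
ft_force: [-0.5, -1.8, -1.9]
gripper_width: 0.0129
```

```bash
python3 -c "
from h import *
now();both('b14')
for p,o,z in((-5,-.014,.24),(55,-.05,.26),(0,-.25,.3)): print(p,pour(p,o,z))"
```

```text
t 14.92 grasp [ 0.4934 -0.2953  0.3588] x [ 0.041 -0.168 -0.985] z [ 0.971  0.239 -0.   ] q [-0.5   0.19  1.7  -0.14  1.13 -0.68] F [-0.5 -1.8 -1.9] T [ 0.04  0.05 -0.05] w 12.9
-5 (array([  58.5, -243.1, -155.3]), array([58.3, 14.2, -0.2]))
55 (array([  8.2, -35.2,  65.5]), array([-0. , -0. , -0.2]))
0 (array([ 111.3, -461.6,  -69.7]), array([53.4, 13. , -0.2]))
```

View pics/b14.png

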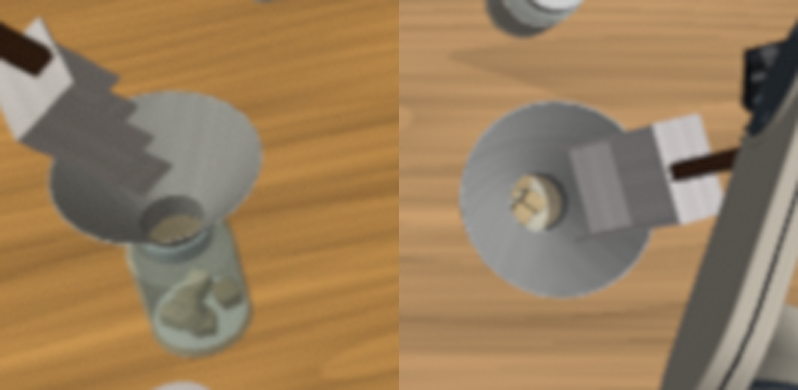

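Request:
step_arm:
  grip_force: 80
  steps:
    - {"dx": 2, "dy": -8, "dz": 15, "wx": 0, "wy": 0, "wz": 0, "fingers": 5}
    - {"dx": 5, "dy": -20, "dz": 40, "wx": 0, "wy": 0, "wz": 0, "fingers": 5}
    - {"dx": 8, "dy": -35, "dz": 66, "wx": 0, "wy": 0, "wz": 0, "fingers": 5}
    - {"dx": 10, "dy": -40, "dz": 90, "wx": 0, "wy": 0, "wz": 0, "fingers": 5}
    - {"dx": 10, "dy": -40, "dz": 90, "wx": 5, "wy": 1, "wz": 0, "fingers": 5}
    - {"dx": 10, "dy": -40, "dz": 90, "wx": 11, "wy": 2.5, "wz": 0, "fingers": 5}
    - {"dx": 10, "dy": -40, "dz": 80, "wx": 17, "wy": 4, "wz": 0, "fingers": 5}
    - {"dx": 15, "dy": -45, "dz": 70, "wx": 23, "wy": 5.5, "wz": 0, "fingers": 5}
    - {"dx": 20, "dy": -45, "dz": 55, "wx": 29, "wy": 7, "wz": 0, "fingers": 5}
    - {"dx": 30, "dy": -45, "dz": 40, "wx": 35, "wy": 8.5, "wz": 0, "fingers": 5}
    - {"dx": 40, "dy": -45, "dz": 20, "wx": 41, "wy": 10, "wz": 0, "fingers": 5}
    - {"dx": 50, "dy": -40, "dz": 0, "wx": 47, "wy": 11.5, "wz": 0, "fingers": 5}
    - {"dx": 60, "dy": -30, "dz": -20, "wx": 53.4, "wy": 13, "wz": 0, "fingers": 5}
    - {"dx": 70, "dy": -15, "dz": -40, "wx": 53.4, "wy": 13, "wz": 0, "fingers": 5}
    - {"dx": 80, "dy": 5, "dz": -60, "wx": 53.4, "wy": 13, "wz": 0, "fingers": 5}
    - {"dx": 90, "dy": 30, "dz": -80, "wx": 53.4, "wy": 13, "wz": 0, "fingers": 5}
    - {"dx": 100, "dy": 60, "dz": -95, "wx": 53.4, "wy": 13, "wz": 0, "fingers": 5}
    - {"dx": 110, "dy": 95, "dz": -100, "wx": 53.4, "wy": 13, "wz": 0, "fingers": 5}
    - {"dx": 120, "dy": 130, "dz": -100, "wx": 53.4, "wy": 13, "wz": 0, "fingers": 5}

```text
time: 16.6
tcp_pos: [0.6073, -0.1388, 0.4088]
tcp_rot: [0.191, 0.681, 0.346, 0.616]
ft_force: [0.3, -0.1, -1.7]
gripper_width: 0.0131
```

```bash
python3 -c "
from h import *
now();both('b15');print(delta((.593,.047,.3),45),delta((.593,.047,.08),45),delta((.593,.047,.042),45))"
```

```text
t 16.60 grasp [ 0.5812 -0.0323  0.2992] x [-0.169  0.687 -0.707] z [ 0.972  0.236 -0.002] q [-0.36  0.52  1.55  0.62  1.58 -0.76] F [ 0.3 -0.1 -1.7] T [-0.69 -0.24 -0.  ] w 13.1
(array([10.6, 76. , -0.9]), array([-0.1,  0. , -0.4])) (array([  10.6,   76. , -220.9]), array([-0.1,  0. , -0.4])) (array([  10.6,   76. , -258.9]), array([-0.1,  0. , -0.4]))
```

View pics/b15.png

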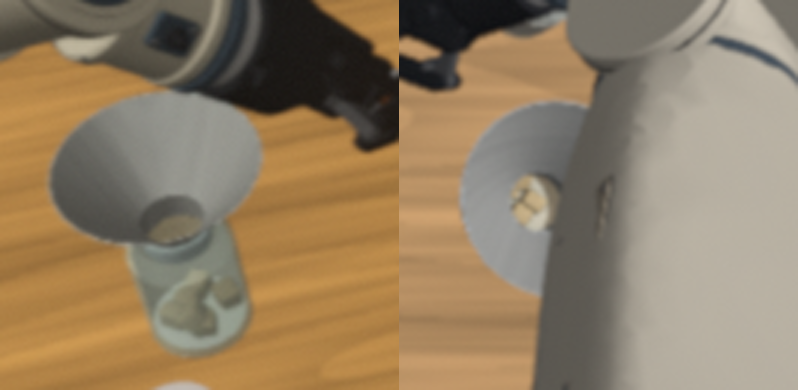

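Request:
step_arm:
  grip_force: 80
  steps:
    - {"dx": 2, "dy": 15, "dz": 0, "wx": 0, "wy": 0, "wz": -0.4, "fingers": 5}
    - {"dx": 5, "dy": 40, "dz": 0, "wx": 0, "wy": 0, "wz": -0.4, "fingers": 5}
    - {"dx": 9, "dy": 65, "dz": -5, "wx": 0, "wy": 0, "wz": -0.4, "fingers": 5}
    - {"dx": 10, "dy": 76, "dz": -25, "wx": 0, "wy": 0, "wz": -0.4, "fingers": 5}
    - {"dx": 10, "dy": 76, "dz": -55, "wx": 0, "wy": 0, "wz": -0.4, "fingers": 5}
    - {"dx": 10, "dy": 76, "dz": -85, "wx": 0, "wy": 0, "wz": -0.4, "fingers": 5}
    - {"dx": 10, "dy": 76, "dz": -115, "wx": 0, "wy": 0, "wz": -0.4, "fingers": 5}
    - {"dx": 10, "dy": 76, "dz": -145, "wx": 0, "wy": 0, "wz": -0.4, "fingers": 5}
    - {"dx": 10, "dy": 76, "dz": -175, "wx": 0, "wy": 0, "wz": -0.4, "fingers": 5}
    - {"dx": 10, "dy": 76, "dz": -200, "wx": 0, "wy": 0, "wz": -0.4, "fingers": 5}
    - {"dx": 10, "dy": 76, "dz": -220, "wx": 0, "wy": 0, "wz": -0.4, "fingers": 5}
    - {"dx": 10, "dy": 76, "dz": -235, "wx": 0, "wy": 0, "wz": -0.4, "fingers": 5}
    - {"dx": 10, "dy": 76, "dz": -245, "wx": 0, "wy": 0, "wz": -0.4, "fingers": 5}
    - {"dx": 10, "dy": 76, "dz": -250, "wx": 0, "wy": 0, "wz": -0.4, "fingers": 5}
    - {"dx": 10, "dy": 76, "dz": -250, "wx": 0, "wy": 0, "wz": -0.4, "fingers": 5}

```text
time: 17.95
tcp_pos: [0.6182, -0.0598, 0.1598]
tcp_rot: [0.192, 0.681, 0.346, 0.617]
ft_force: [-0.9, -0.2, -1.5]
gripper_width: 0.0131
```

```bash
python3 -c "
from h import *
now();print(delta((.593,.047,.041),45))
cap('side','s16',(270,140,470,290),4)"
```

```text
t 17.95 grasp [0.5925 0.0469 0.0503] x [-0.166  0.688 -0.706] z [0.972 0.235 0.   ] q [-0.24  0.85  1.64  0.74  1.2  -0.96] F [-0.9 -0.2 -1.5] T [-0.74 -0.14 -0.04] w 13.1
(array([ 0.6,  0.3, -9.2]), array([-0.1, -0. ,  0. ]))
```

View pics/s16.png

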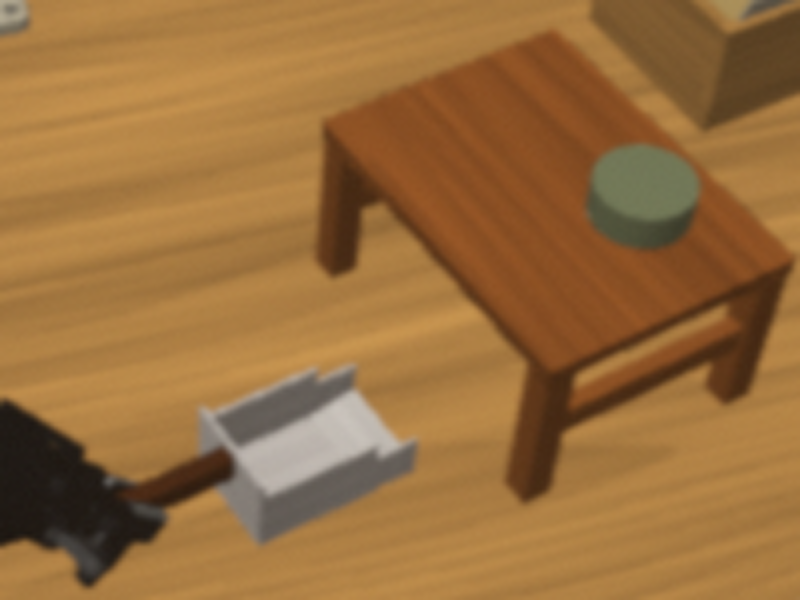

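Scoop is empty and level. Lowering the last ~9 mm gently, watching force.

Request:
step_arm:
  grip_force: 80
  steps:
    - {"dx": 0, "dy": 0, "dz": -3, "wx": 0, "wy": 0, "wz": 0, "fingers": 5}
    - {"dx": 0, "dy": 0, "dz": -6, "wx": 0, "wy": 0, "wz": 0, "fingers": 5}
    - {"dx": 0, "dy": 0, "dz": -8, "wx": 0, "wy": 0, "wz": 0, "fingers": 5}
    - {"dx": 0, "dy": 0, "dz": -9, "wx": 0, "wy": 0, "wz": 0, "fingers": 5}
    - {"dx": 0, "dy": 0, "dz": -10, "wx": 0, "wy": 0, "wz": 0, "fingers": 5}
    - {"dx": 0, "dy": 0, "dz": -10, "wx": 0, "wy": 0, "wz": 0, "fingers": 5}

```text
time: 18.5
tcp_pos: [0.6184, -0.0597, 0.1507]
tcp_rot: [0.192, 0.68, 0.346, 0.617]
ft_force: [-0.4, -0.4, -2.7]
gripper_width: 0.0129
```

```bash
python3 -c "
from h import *
now()"
```

```text
t 18.50 grasp [0.5928 0.0469 0.0412] x [-0.165  0.688 -0.707] z [0.972 0.235 0.001] q [-0.24  0.87  1.64  0.74  1.19 -0.97] F [-0.4 -0.4 -2.7] T [-0.7  -0.2  -0.01] w 12.9
```

Still hanging; a bit further down.

Request:
step_arm:
  grip_force: 80
  steps:
    - {"dx": 0, "dy": 0, "dz": -1, "wx": 0, "wy": 0, "wz": 0, "fingers": 5}
    - {"dx": 0, "dy": 0, "dz": -1.5, "wx": 0, "wy": 0, "wz": 0, "fingers": 5}
    - {"dx": 0, "dy": 0, "dz": -2, "wx": 0, "wy": 0, "wz": 0, "fingers": 5}
    - {"dx": 0, "dy": 0, "dz": -2, "wx": 0, "wy": 0, "wz": 0, "fingers": 5}

```text
time: 18.83
tcp_pos: [0.6186, -0.0599, 0.1491]
tcp_rot: [0.192, 0.68, 0.347, 0.617]
ft_force: [-0.4, -2.2, 3.2]
gripper_width: 0.0129
```

```bash
python3 -c "
from h import *
now()"
```

```text
t 18.83 grasp [0.593  0.0469 0.0397] x [-0.165  0.689 -0.706] z [0.972 0.235 0.001] q [-0.25  0.87  1.63  0.74  1.19 -0.97] F [-0.4 -2.2  3.2] T [-0.16  0.17  0.15] w 12.9
```

Request:
step_arm:
  grip_force: 40
  steps:
    - {"dx": 0, "dy": 0, "dz": 0, "wx": 0, "wy": 0, "wz": 0, "fingers": 25}
    - {"dx": 0, "dy": 0, "dz": 0, "wx": 0, "wy": 0, "wz": 0, "fingers": 40}
    - {"dx": 0, "dy": 0, "dz": 0, "wx": 0, "wy": 0, "wz": 0, "fingers": 40}
    - {"dx": 0, "dy": 0, "dz": 0, "wx": 0, "wy": 0, "wz": 0, "fingers": 40}
    - {"dx": 2, "dy": -7, "dz": 7, "wx": 0, "wy": 0, "wz": 0, "fingers": 40}
    - {"dx": 5, "dy": -21, "dz": 21, "wx": 0, "wy": 0, "wz": 0, "fingers": 40}
    - {"dx": 9, "dy": -36, "dz": 37, "wx": 0, "wy": 0, "wz": 0, "fingers": 40}
    - {"dx": 13, "dy": -55, "dz": 56, "wx": 0, "wy": 0, "wz": 0, "fingers": 40}
    - {"dx": 17, "dy": -69, "dz": 85, "wx": 0, "wy": 0, "wz": 0, "fingers": 40}
    - {"dx": 17, "dy": -69, "dz": 120, "wx": 0, "wy": 0, "wz": 0, "fingers": 40}
    - {"dx": 17, "dy": -69, "dz": 160, "wx": 0, "wy": 0, "wz": 0, "fingers": 40}
    - {"dx": 0, "dy": -60, "dz": 195, "wx": 0, "wy": 0, "wz": 0, "fingers": 40}
    - {"dx": -30, "dy": -40, "dz": 220, "wx": 0, "wy": 0, "wz": 0, "fingers": 40}
    - {"dx": -60, "dy": -20, "dz": 240, "wx": 0, "wy": 0, "wz": 0, "fingers": 40}
    - {"dx": -90, "dy": 0, "dz": 250, "wx": 0, "wy": 0, "wz": 0, "fingers": 40}
    - {"dx": -90, "dy": 0, "dz": 250, "wx": 0, "wy": 0, "wz": 0, "fingers": 40}

```text
time: 20.17
tcp_pos: [0.524, -0.0576, 0.4017]
tcp_rot: [0.191, 0.68, 0.348, 0.616]
ft_force: [0.9, 0.1, 0.1]
gripper_width: 0.0399
```

```bash
python3 -c "
from h import *
now();cap('side','s17');cap('top','t17');cap('side','s18',(130,180,230,280),6)"
```

```text
t 20.17 grasp [0.498  0.0492 0.2924] x [-0.168  0.689 -0.705] z [0.971 0.237 0.001] q [-0.28  0.39  1.8   0.67  1.45 -0.78] F [0.9 0.1 0.1] T [-0.36 -0.09  0.02] w 39.9
```

View pics/s17.png

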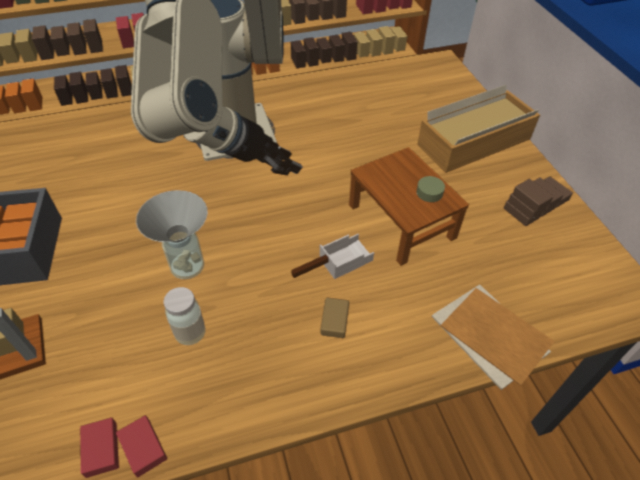

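View pics/t17.png

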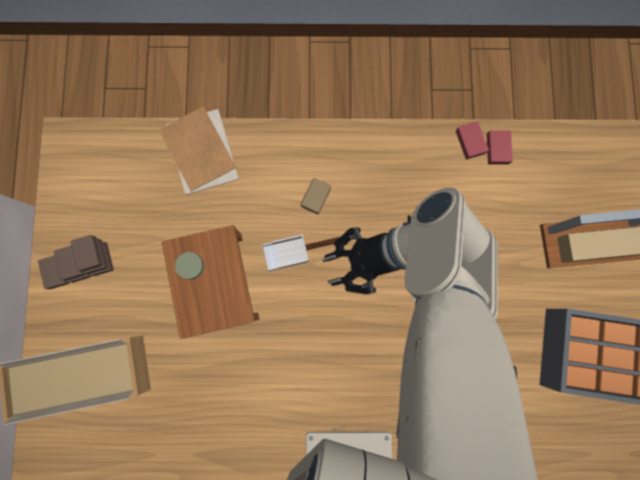

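View pics/s18.png

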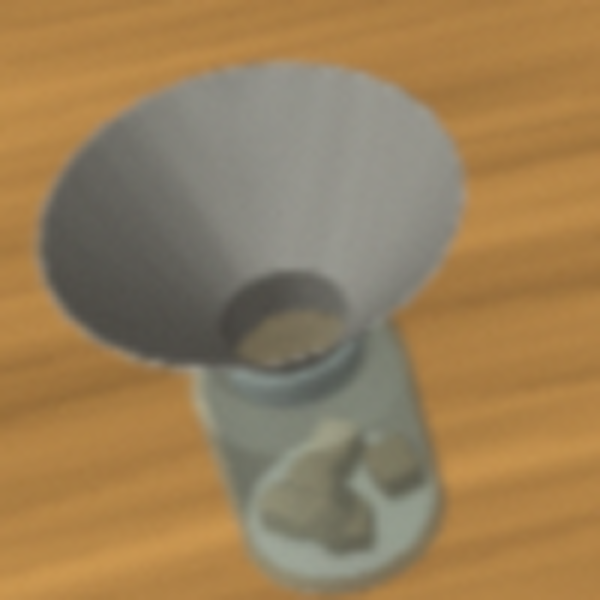

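Request:
step_arm:
  grip_force: 40
  steps:
    - {"dx": 0, "dy": 15, "dz": 20, "wx": 0, "wy": 0, "wz": 0, "fingers": 40}
    - {"dx": 0, "dy": 45, "dz": 40, "wx": 0, "wy": 0, "wz": 0, "fingers": 40}
    - {"dx": 0, "dy": 80, "dz": 60, "wx": 0, "wy": 0, "wz": 0, "fingers": 40}
    - {"dx": 0, "dy": 115, "dz": 80, "wx": 0, "wy": 0, "wz": 0, "fingers": 40}
    - {"dx": 0, "dy": 145, "dz": 80, "wx": 0, "wy": 0, "wz": 0, "fingers": 40}
    - {"dx": 0, "dy": 175, "dz": 80, "wx": 0, "wy": 0, "wz": 0, "fingers": 40}
    - {"dx": 0, "dy": 195, "dz": 80, "wx": 0, "wy": 0, "wz": 0, "fingers": 40}
    - {"dx": 0, "dy": 200, "dz": 80, "wx": 0, "wy": 0, "wz": 0, "fingers": 40}
    - {"dx": 0, "dy": 200, "dz": 80, "wx": 0, "wy": 0, "wz": 0, "fingers": 40}

```text
time: 21.07
tcp_pos: [0.5295, 0.1407, 0.4795]
tcp_rot: [0.191, 0.68, 0.347, 0.617]
ft_force: [-0.2, 0.3, -0.2]
gripper_width: 0.0399
```

```bash
python3 -c "
from h import *
now();cap('top','t19',(400,245,490,330),7);c=cap('top');s=cap('side')
a=np.array
print('stem_end centre px top',proj(c,[.472,-.2085,.098]),'floor',proj(c,[.472,-.2085,.006]))
i=cv2.imread('pics/t1.png')
cv2.imwrite('pics/x20.png',cv2.resize(s['img'][215:285,280:390],None,fx=5,fy=5,interpolation=2)[:,:,::-1])"
```

```text
t 21.07 grasp [0.5039 0.2472 0.3699] x [-0.166  0.687 -0.707] z [0.972 0.236 0.002] q [ 0.07  0.27  1.76  0.8   1.36 -0.44] F [-0.2  0.3 -0.2] T [-0.32 -0.08 -0.01] w 39.9
stem_end centre px top [434.26565549 287.21012774] floor [425.76416503 288.69106193]
```

View pics/t19.png

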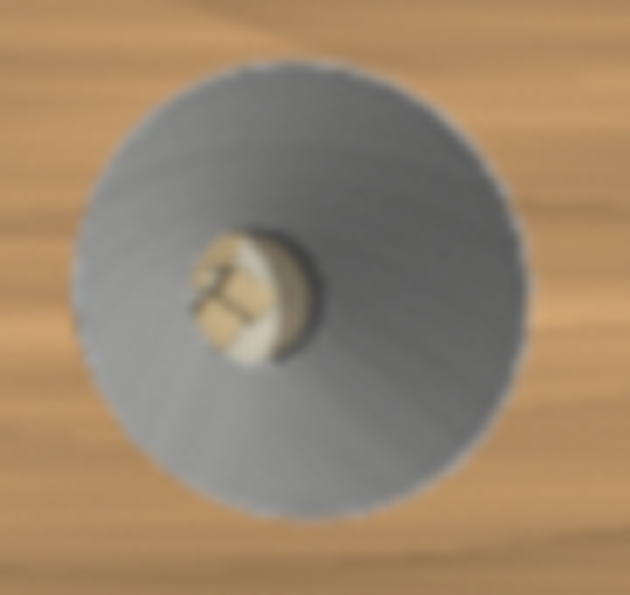

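View pics/x20.png

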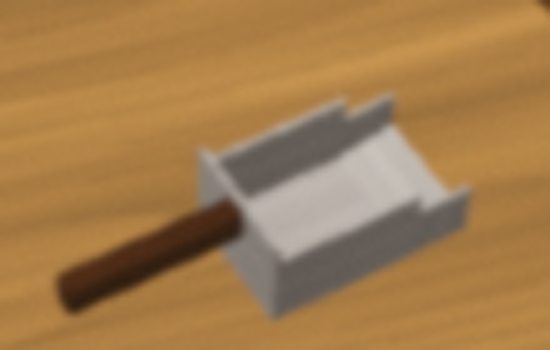

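```bash
python3 -c "
from rig import r
print(r.job_done())"
```

```text
the job is handed in; nothing more can be done
None
```

I drew the scoop out from under the rack with all six chunks in it. I then tipped them through the funnel a few at a time, set the empty scoop flat on the bench, open side up, and let go. I handed the job in at about 21 s.

My last pictures, taken with both cameras, show:
- **Chunks:** the pile lies on the jar floor and nothing hangs in the cone or stem. I couldn't count the chunks one by one through the glass. I take it as all six because none are in the scoop or visible on the bench, and the last two left the scoop over the funnel. I also saw none spill.
- **Jar and bystanders:** the jar, closed jar, soap bar and round soap look to be where they started. I compared them by eye and did not remeasure them.
- **Scoop:** it rests level and the gripper is well clear. The force reading turned from hanging weight to about 3 N of contact before I let go.

No check failed or disagreed. One move call was refused as invalid input near the start; nothing moved, and I sent it again with every field filled in.

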